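# Load the open hemostat into the free bay of the instrument carousel

## Task

One of the two small hemostats on the bench has its jaws standing open and is ready for cleaning; the other is still ratcheted shut. First turn the carousel by its centre knob until the free bay sits squarely at the loading gate, the gap in the wire guard, and only then lay the open hemostat flat in that bay, setting it down on the floor of the bay before you let go of it. Leave the bay at the gate, and leave the shut hemostat and the other things on the bench where they are.

Things in the scene. Friction and masses are not known exactly. Their poses are not given: they have to be found in the camera images.
- station: White round carousel base, 364 mm across, 20 mm high, fixed to the bench. Origin: on the bench, on the carousel's axis. Gate on its -x side: white sill block with two dark ribs to 42 mm high, 180 to 216 mm from the axis. A wire guard, top 77 mm above the bench, covers 59 to 183 mm from the axis except within 70 degrees either side of the gate direction; the middle is open.
- gate (a point): The loading point, fixed to the base: 105 mm from the axis on the base's -x side, 32 mm above the bench. The carousel is right when the point 'bay' coincides with it.
- bay (a point): Centre of the floor of the only free bay on the turning disc, 32 mm above the bench, 105 mm from the axis on the disc's -x side. Axes: x radial towards the axis, y along the bay, z up. An open tray, inside 150 mm (y) by 80 mm (x), 4 mm walls 15 mm high. Two like bays at 120 degrees either side are filled by closed slotted metal cassettes, top 54 mm above the bench.
- knob_grip (a point): Grip point of the black bar knob on the disc's axis, 73 mm above the bench. Bar: 50 mm long along x (the line through the free bay and the axis), 14 mm thick along y, 50 to 86 mm above the bench; it turns with the disc one to one. Below it a round black boss, 52 mm across at its foot, fills 32 to 52 mm above the bench.
- hemostat_open: The steel hemostat with open jaws: jaw tips about 16 mm apart, ring handles spread to about 66 mm over all. It acts as one rigid piece (very stiff joint), about 45 g, lying flat. About 120 mm long over all along x, jaws to +x. Origin: at mid-length on its underside, z up. It is 7 mm thick. A 20 x 12 x 12 mm (x, y, z) box joint sits at x = +15 mm, and is the place to grip, across y.
- open_joint (a point): Centre of the open hemostat's box joint, 6 mm above its underside, 15 mm from its origin towards the jaws.
- hemostat_shut: The same kind of hemostat, ratcheted shut: jaws together, ring handles side by side, about 45 mm over all. Same length, origin and axes. To be left alone.
- reagent_bottle: Bystander: brown bottle, 56 mm in diameter, 130 mm high, origin at the centre of its underside.
- sample_pot: Bystander: clear lidded pot, 40 mm in diameter, 45 mm high, origin at the centre of its underside.
- slide_box: Bystander: grey and white closed slide box, 105 x 52 x 30 mm, origin at the centre of its underside.
- carousel (a joint): Angle of the carousel in rad, growing counterclockwise seen from above; the free bay is at the gate at 0 and every whole turn (6.283). The aluminium disc (346 mm across, top 32 mm above the bench) turns either way, with no stops near, against a steady drag of about 0.12 N m, and stays where it is left.
Things that resemble listed ones, but are neither listed nor needed, are in the scene too. What is shaped like the hemostat_open but red is not meant.

How it is judged:
By the outcome, as a careful person would: the job done as asked, in the order asked, and still so for the second after the job is handed in, with the robot touching nothing.
It also fails if it takes over 50 s, if anything falls off the work surface, if the arm or the gripper's body presses on something with over 40 N, if the wrist force passes 120 N, or if a joint passes its speed limit or range.

## Robot

A 7-joint arm with a two-finger parallel gripper is mounted at the origin on the work surface. World frame = base frame: x ahead of the robot, y to its left, z up, the work surface at z = 0. Lengths are in m, angles in degrees, forces in N, time in s.
With the tool pointing down it reaches from about 0.425 to 0.875 m from the base axis. Payload 4.7 kg.
Tool frame: the origin (TCP) lies on the mounting face of the last link; the fingertips stand 173 mm ahead of it and the grasp point (between the pads) lies 155 mm ahead of it; x points along the fingers, y is the direction in which the jaws open and shut, and the axes are right-handed (so a half turn about x gives the same grasp; the last joint's range is limited). The gripper opens to 85 mm and grips with 20 to 120 N. Pads are 22 mm wide; open, the fingers measure 114 mm over their backs; the gripper's body (76 mm by 85 mm) begins 54 mm behind the grasp point. The pads swing forward as they close: fully open they stand 13 mm farther back than shut.
Start: joints at [-64.337, 18.392, -4.016, 83.108, 1.295, 78.541, -3.26], TCP at [0.273, 0.59, 0.405] pointing down, gripper open.
Joint ranges: [-163.93, 163.93], [-17.29, 119.83], [-79.2, 71.16], [3.27, 140.29], [-89.18, 269.18], [5.43, 117.66], [-154.24, 154.24]. Speed limits (degrees/s): [147.25, 147.25, 180, 180, 180, 180, 180].

## Interface

Orientations are given as [roll, pitch, yaw] about the fixed x, y, z axes, in that order (R = Rz(yaw) Ry(pitch) Rx(roll)).
In Python, from workcell import arm gives the robot as it stands.
- The arm moves only by the tool jog_arm, never from a script. Its argument "targets" is a list of rows, each an object of numbers: "tx", "ty", "tz": the shift along the tool's x, y, z in cm; "ax", "ay", "az": the turn, a rotation vector about the tool's x, y, z in rad. A call has 1 to 12 rows; each row shifts and turns the commanded pose from where the row before left it, along the tool's axes as they then stand; what a row does not reach is not made up. A row lasts 1/12 s, in which the tool goes at most 41.7 mm and 7.16 degrees, less where a joint would pass 70% of its speed; a pose out of reach is approached as far as the arm can. A call is refused whole if a number of a shift passes 4.17 or a number of a turn 0.125, either way. A call with a gripper value outside its range is refused whole. "hand" is the opening, from -1 (shut) to 1 (fully open), so that 0 is half open, set as the call begins (left out, the last holds). The fingers move at their own pace and stop on an object; "force" is the grip in N (left out, the last holds). Time passes only in rows, so rows that do not move let the fingers close. It gives the time, the measured TCP pose, the force and the opening at its end, in the units of the state.
- arm.get_obs(): the state, without advancing time (a new reading comes with each control period).
- arm.snapshot(name): name is "side" or "top" or "wrist"; returns (picture, depth): 480x640x3 uint8, red, green, blue; 480x640 float32, m along the optical axis (not along the pixel's ray), 0 where there is no reading.
- arm.camera_info(name): a dict with "intrinsics" (3x3 intrinsics, pixels), "rvec" (rotation vector, rad) and "tvec" (3), from world to camera coordinates, as OpenCV has them. Camera axes: x right, y down, z forward; pixel columns grow to the right and rows downward; lengths in m; the calibration is good to about 2 mm. The wrist camera is an equidistant fisheye: a pixel r from the principal point sees the ray r / f radians off the axis. A picture is of the moment at which its call begins: read the wrist's pose just before it. camera_info takes no time and is no camera call; for the wrist camera it gives the pose at the moment of the call.
- arm.sign_off(): hands the job in, once; it reports no verdict.
The state is a dict: "clock": time; "joint_pos": joint angles; "joint_vel": joint speeds; "tau": joint torques, N m; "ee_pos": TCP position; "eef_rot": TCP orientation; "wrist_force": force on the tool from outside, world axes, zero at the start; "torque": the same for the moment, N m; "width": opening from 0.0 (shut) to 1.0 (fully open).
Only numpy, scipy, OpenCV 4.12 (cv2) and the standard library are available. Lean on these libraries where they do the work, as an engineer would, in place of code of your own. Each camera call takes 0.05 s, during which the arm holds its last target.

## Working session

There is one attempt and no reset: what is moved stays moved. The work goes in short steps, Python scripts to look and compute and a tool call to move; the robot and the scene stay as the last step left them, time stands still between calls to the robot, and variables do not carry over. Pictures are saved under pics/ and viewed, and the job is handed in when it is done.

Besides the shell and the picture viewer there is one more tool, called after "Request:" by a JSON object that holds its "name" and its "arguments", one argument or row to a line. jog_arm: Moves the arm, as the interface text tells. Its arguments: {"type":"object","properties":{"targets":{"type":"array","items":{"type":"object","properties":{"tx":{"type":"number"},"ty":{"type":"number"},"tz":{"type":"number"},"ax":{"type":"number"},"ay":{"type":"number"},"az":{"type":"number"}}}},"hand":{"type":"number"},"force":{"type":"number"}},"required":["targets"]}

```bash
mkdir -p pics; ls
python3 - <<'E'
from workcell import arm
import cv2,numpy as np
o=arm.get_obs();print(o)
for n in("top","side"):
    p,d=arm.snapshot(n);cv2.imwrite(f"pics/{n}0.png",p[:,:,::-1]);np.savez(f"pics/{n}0.npz",p=p,d=d)
    print(n,arm.camera_info(n))
E
```

```text
pics
{'clock': 0.0, 'joint_pos': array([-64.33839912,  18.43919522,  -4.01425312,  83.17546635,
         1.29545192,  78.53922933,  -3.26110264]), 'joint_vel': array([ 0.08060855,  0.00220041, -0.10036554, -0.03650062,  0.07224391,
       -0.04859234, -0.04377654]), 'tau': array([-5.30442740e-04, -4.93556178e+01, -3.82209253e-01, -3.14338410e+01,
        1.30011124e-02,  1.11146097e-02,  2.40724330e-05]), 'ee_pos': array([0.27315393, 0.5895952 , 0.40361652]), 'eef_rot': array([ -86.54903994,   89.89117332, -111.40310422]), 'wrist_force': array([-0.28972541, -0.43281376,  1.00163275]), 'torque': array([ 0.06407944, -0.03409461,  0.00127899]), 'width': 1.0021635725748097}
top {'intrinsics': array([[608.29220504,   0.        , 318.68577185],
       [  0.        , 608.29220504, 240.63737391],
       [  0.        ,   0.        ,   1.        ]]), 'rvec': array([ 2.16039989, -2.19977946,  0.07803472]), 'tvec': array([-0.02933285,  0.53012503,  1.76282252])}
side {'intrinsics': array([[617.85114473,   0.        , 310.32976354],
       [  0.        , 617.85114473, 242.18190007],
       [  0.        ,   0.        ,   1.        ]]), 'rvec': array([ 2.44140368, -0.17479077,  0.08877194]), 'tvec': array([-0.54876096,  0.06445097,  1.46358385])}
```

View pics/top0.png

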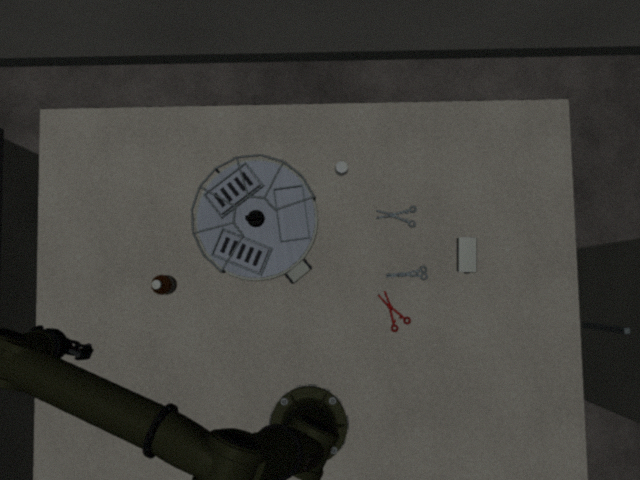

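View pics/side0.png

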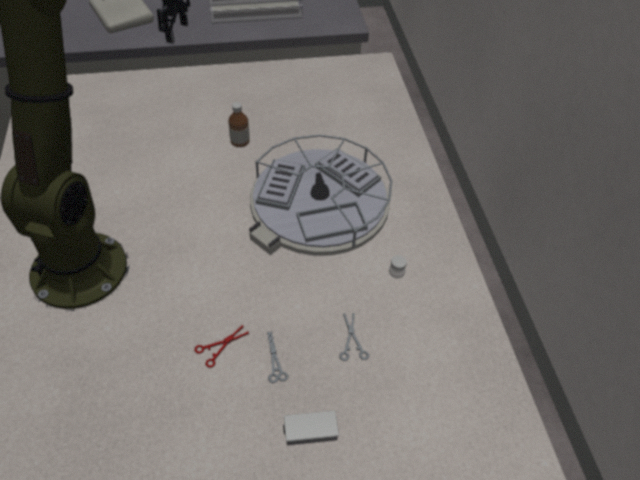

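The top view shows the carousel centred near (255,218), the gate sill near (299,271) and the free bay near (293,213). There are three hemostats: grey at (397,216), grey at (408,273) and red at (394,311). Next I'll measure these and enlarge them.

```bash
cat > h.py <<'E'
import numpy as np,cv2
from scipy.spatial.transform import Rotation as R
def ray(ci,uv,fish=False):
    K=ci["intrinsics"];uv=np.atleast_2d(np.float64(uv))
    if fish: n=cv2.fisheye.undistortPoints(uv[None],K,np.zeros(4))[0]
    else: n=cv2.undistortPoints(uv[None],K,None)[:,0]
    Rm=cv2.Rodrigues(np.float64(ci["rvec"]))[0]
    d=np.c_[n,np.ones(len(n))]@Rm; c=-Rm.T@np.float64(ci["tvec"]).ravel()
    return c,d
def plane(ci,uv,z,fish=False):
    c,d=ray(ci,uv,fish); return c+d*((z-c[2])/d[:,2])[:,None]
def proj(ci,P):
    return cv2.projectPoints(np.float64(P).reshape(-1,1,3),np.float64(ci["rvec"]),np.float64(ci["tvec"]),ci["intrinsics"],None)[0][:,0]
E
python3 - <<'E'
from workcell import arm
from h import *
t=np.load("pics/top0.npz")["p"][:,:,::-1];s=np.load("pics/side0.npz")["p"][:,:,::-1]
a=cv2.convertScaleAbs(cv2.resize(t[140:300,180:330],None,fx=4,fy=3.75,interpolation=2)[:, :],alpha=1.6)
a=cv2.convertScaleAbs(cv2.resize(t[145:290,185:325],None,fx=4,fy=4,interpolation=2),alpha=1.7);cv2.imwrite("pics/c_car.png",a)
b=cv2.convertScaleAbs(cv2.resize(t[195:345,360:480],None,fx=4,fy=4,interpolation=2),alpha=1.7)
cv2.imwrite("pics/c_hem.png",b)
ci=arm.camera_info("top")
print(plane(ci,[[397,216],[408,273],[394,311]],.006))
print("axis knob",plane(ci,[[255,218]],.086),"gate",plane(ci,[[299,271]],.03),"bay",plane(ci,[[294,213]],.04))
# hemostat masks: dark vs bench / contour
g=cv2.cvtColor(t,6).astype(int); bg=cv2.medianBlur(t,31); diff=np.abs(t.astype(int)-bg).max(2)
m=(cv2.GaussianBlur(diff.astype(np.float32),(3,3),0)>16).astype(np.uint8)
m[:, :365]=0;m[:195]=0;m[340:]=0;m[:,440:]=0
n,l,st,c=cv2.connectedComponentsWithStats(cv2.dilate(m,np.ones((3,3))))
print(st[1:],c[1:])
E
```

```text
[[ 0.59951968 -0.27204582  0.006     ]
 [ 0.43038137 -0.29969615  0.006     ]
 [ 0.32007465 -0.2555377   0.006     ]]
axis knob [[0.59205621 0.14002404 0.086     ]] gate [[0.44137393 0.01980035 0.03      ]] bay [[0.6099249  0.03137938 0.04      ]]
[[376 205  42  24 417]
 [376 216   5   4  20]
 [385 265  44  16 356]
 [377 290  36  44 572]] [[400.92805755 215.57553957]
 [378.         217.5       ]
 [411.28370787 273.46629213]
 [393.47202797 312.80769231]]
```

View pics/c_car.png

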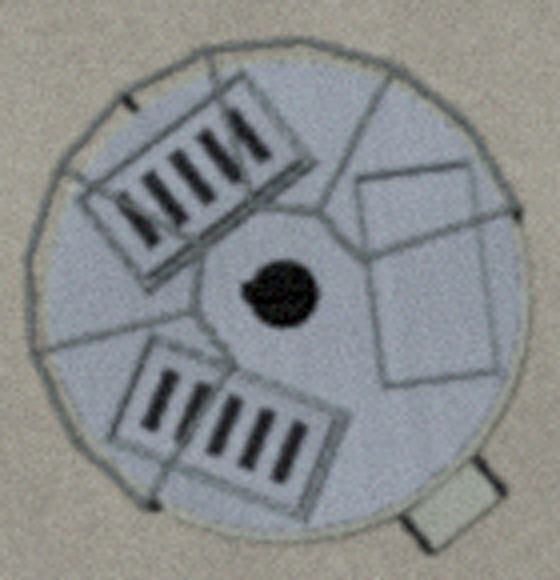

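View pics/c_hem.png

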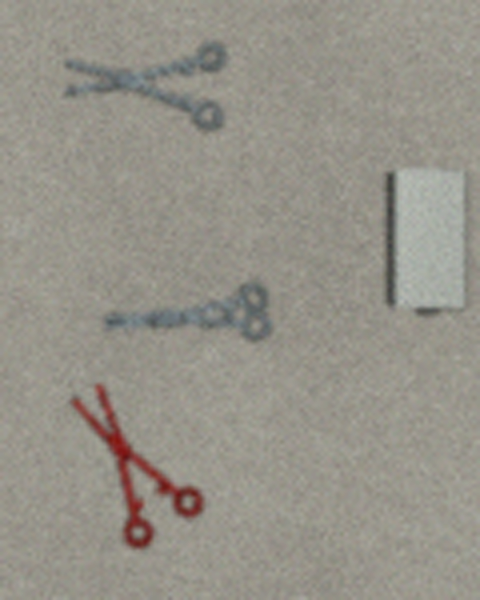

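Candidates for the open hemostat, by top-view pixel:
- Grey at (397,216): jaws apart and rings spread. This is the one meant.
- Grey at (408,273): jaws together and rings side by side. This is the shut one.
- Red at (394,311): excluded by its colour.

The enlarged crop confirms this. Next I'll measure the axis, gate, bay and hemostat more closely.

Run:
```python
from workcell import arm
from h import *
f=np.load("pics/top0.npz");t=f["p"][:,:,::-1].copy();D=f["d"];ci=arm.camera_info("top");si=arm.camera_info("side")
# disc by blue tint
b=cv2.GaussianBlur(t,(3,3),0).astype(int);m=((b[:,:,0]-b[:,:,2])>5).astype(np.uint8)
m[:, :180]=0;m[:,330:]=0;m[:140]=0;m[300:]=0
m=cv2.morphologyEx(m,cv2.MORPH_CLOSE,np.ones((9,9)))
c=max(cv2.findContours(m,0,1)[0],key=cv2.contourArea);h=cv2.convexHull(c)[:,0]
P=plane(ci,h.astype(float),.032)[:,:2].astype(np.float32)
from scipy.optimize import least_squares
r=least_squares(lambda x:np.hypot(P[:,0]-x[0],P[:,1]-x[1])-x[2],[.59,.14,.17],loss="soft_l1",f_scale=.003).x
print("disc",r)
px=lambda q:np.float64(q)/4+[185-.375,145-.375]
q=plane(ci,px([[357,181],[466,163],[497,375],[387,386]]),.047)[:,:2];print("bay c",q,q.mean(0));
print("edges",[np.linalg.norm(q[i]-q[i-1]) for i in range(4)])
w=q.mean(0)-r[:2];print("bay r,ang",np.hypot(*w),np.degrees(np.arctan2(w[1],w[0])))
g=plane(ci,px([[479,460],[503,492],[405,519],[432,551]]),.042)[:,:2];v=g.mean(0)-r[:2]
print("gate ribs",g,np.hypot(*v),np.degrees(np.arctan2(v[1],v[0])), np.linalg.norm(g-r[:2],axis=1))
for nm,i,j in(("bay",2,3),("bay",1,0)):
  e=q[i]-q[j] if 0 else q[3]-q[2]
# edge directions
for i,j in((1,2),(0,3),(0,1),(3,2)):
  e=q[j]-q[i];print("edge",i,j,np.degrees(np.arctan2(e[1],e[0])))
for i,j in((0,1),(2,3)):
  e=g[j]-g[i];print("rib",np.degrees(np.arctan2(e[1],e[0])))
# hemostat
ph=lambda q:np.float64(q)/4+[360-.375,195-.375]
H=plane(ci,ph([[66,64],[70,93],[211,56],[207,115],[127,81]]),.004)[:,:2];print("hem",H)
tip=H[:2].mean(0);ring=H[2:4].mean(0);e=tip-ring;print("yaw",np.degrees(np.arctan2(e[1],e[0])),np.linalg.norm(e), np.linalg.norm(H[2]-H[3]))
s=np.load("pics/side0.npz")["p"][:,:,::-1]
cv2.imwrite("pics/s_hem.png",cv2.convertScaleAbs(cv2.resize(s[300:370,320:390],None,fx=8,fy=8,interpolation=2),alpha=1.4))
cv2.imwrite("pics/s_car.png",cv2.convertScaleAbs(cv2.resize(s[125:260,240:400],None,fx=4,fy=4,interpolation=2),alpha=1.4))
print("axis in side",proj(si,[[r[0],r[1],.086]]))
```

```text
disc [0.59746596 0.14407235 0.17111472]
bay c [[ 0.67778528  0.08857071]
 [ 0.68950585  0.00915996]
 [ 0.53452334 -0.01080194]
 [ 0.52801068  0.06873579]] [0.60745629 0.03891613]
edges [np.float64(0.1510822775607551), np.float64(0.0802710338411476), np.float64(0.15626277704136246), np.float64(0.07980391357829399)]
bay r,ang 0.10562971984802064 -84.57292614561798
gate ribs [[ 0.47359355  0.00332061]
 [ 0.45018661 -0.01362129]
 [ 0.43200721  0.0573519 ]
 [ 0.40864473  0.03822077]] 0.19878741655629556 -141.86505435742632 [0.18749781 0.21577417 0.18680748 0.21646713]
edge 1 2 -172.66065495157773
edge 0 3 -172.45611312973045
edge 0 1 -81.60408834564012
edge 3 2 -85.31898489392599
rib -144.1030474292399
rib -140.68653844931563
hem [[ 0.61693511 -0.2108507 ]
 [ 0.59524834 -0.21327142]
 [ 0.62091395 -0.31848765]
 [ 0.57699601 -0.31422768]
 [ 0.60341304 -0.25572472]]
yaw 86.08550107509647 0.10454049661595066 0.04412405788390758
axis in side [[319.09286837 177.9085643 ]]
```

View pics/s_car.png

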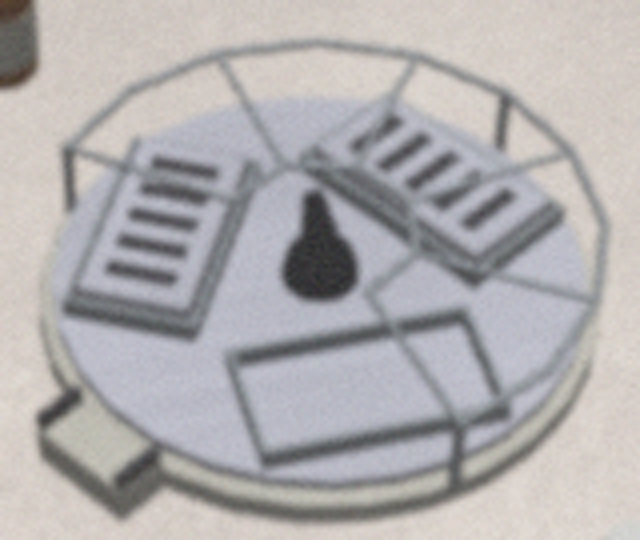

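View pics/s_hem.png

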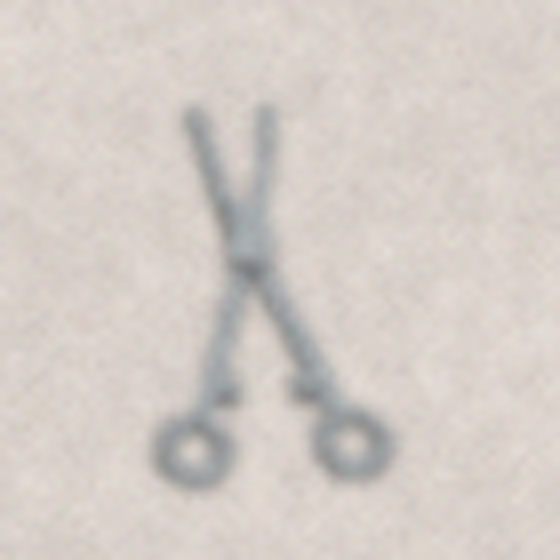

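```bash
cat >> h.py <<'E'
def plan(arm,p,jaw=None):
    """p: TCP target; jaw: desired world angle of tool y (deg, mod 180). total tool-frame shift (cm) for pure translation, then tilt fix+turn rotvec"""
    o=arm.get_obs();Rm=R.from_euler("xyz",o["eef_rot"],degrees=True).as_matrix()
    d=Rm.T@(np.float64(p)-o["ee_pos"])*100
    a=np.degrees(np.arctan2(Rm[1,1],Rm[0,1]))
    print("t=%.2f pos"%o["clock"],o["ee_pos"].round(4),"jaw",a.round(2),"j7",o["joint_pos"][6].round(1),"F",o["wrist_force"].round(1),"w",round(o["width"],3))
    print("tool shift cm",d.round(2))
    if jaw is not None:
        for k in(0,180,-180):
            b=np.radians((jaw-a+k+360)%720-360) 
            z=[0,0,-1];y=[np.cos(np.radians(jaw+k)),np.sin(np.radians(jaw+k)),0]
            T=np.c_[z,y,np.cross(z,y)]
            print("turn rotvec",(R.from_matrix(Rm.T@T).as_rotvec()).round(3))
E
python3 -c "
from h import *;from workcell import arm
plan(arm,[.595,.142,.40],7.5)"
```

```text
t=0.10 pos [0.2731 0.5896 0.4037] jaw 65.15 j7 -3.3 F [-0.3  0.2  0.4] w 0.999
tool shift cm [  0.42 -27.09  48.02]
turn rotvec [1.006e+00 1.000e-03 2.000e-03]
turn rotvec [-2.135e+00 -2.000e-03  1.000e-03]
turn rotvec [-2.135e+00 -2.000e-03  1.000e-03]
```

Request:
{"name": "jog_arm", "arguments": {
  "targets": [
    {"ty": -1.93, "tz": 3.43},
    {"ty": -1.93, "tz": 3.43},
    {"ty": -1.93, "tz": 3.43},
    {"ty": -1.93, "tz": 3.43},
    {"ty": -1.93, "tz": 3.43},
    {"ty": -1.93, "tz": 3.43},
    {"ty": -1.93, "tz": 3.43},
    {"ty": -1.93, "tz": 3.43},
    {"ty": -1.93, "tz": 3.43},
    {"ty": -1.93, "tz": 3.43},
    {"ty": -1.93, "tz": 3.43},
    {"ty": -1.93, "tz": 3.43}
  ],
  "hand": 0
}}

```text
schema error: expected keys tx, ty, tz, ax, ay, az
```

Request:
{"name": "jog_arm", "arguments": {
  "targets": [
    {"ty": -1.93, "tz": 3.43},
    {"ty": -1.93, "tz": 3.43},
    {"ax": 0.112},
    {"ax": 0.112},
    {"ax": 0.112},
    {"ax": 0.112},
    {"ax": 0.112},
    {"ax": 0.112},
    {"ax": 0.112},
    {"ax": 0.112},
    {"ax": 0.11},
    {}
  ]
}}

```text
schema error: expected keys tx, ty, tz, ax, ay, az
```

Run:
```python
from h import *;from workcell import arm
plan(arm,[.595,.142,.40],7.5)
ci=arm.camera_info("wrist");p,d=arm.snapshot("wrist");np.savez("pics/w1.npz",p=p,d=d,**ci);cv2.imwrite("pics/w1.png",p[:,:,::-1]);print(ci)
```

```text
t=0.10 pos [0.2731 0.5896 0.4037] jaw 65.15 j7 -3.3 F [-0.3  0.2  0.4] w 0.999
tool shift cm [  0.42 -27.09  48.02]
turn rotvec [1.006e+00 1.000e-03 2.000e-03]
turn rotvec [-2.135e+00 -2.000e-03  1.000e-03]
turn rotvec [-2.135e+00 -2.000e-03  1.000e-03]
{'intrinsics': array([[371.64829954,   0.        , 317.28491029],
       [  0.        , 371.64829954, 242.00518209],
       [  0.        ,   0.        ,   1.        ]]), 'rvec': array([-2.44498119, -1.56283121, -0.21405291]), 'tvec': array([-0.64786265, -0.03639112,  0.37837518])}
```

View pics/w1.png

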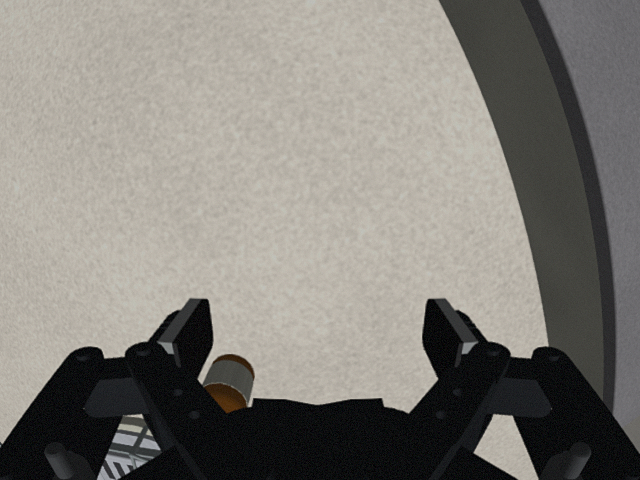

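The calls were refused because every row needs all six keys. The wrist view shows the fingers at the bottom of the picture and bare bench beyond them. I'm resending with full rows.

Request:
{"name": "jog_arm", "arguments": {
  "targets": [
    {"tx": 0, "ty": -1.93, "tz": 3.43, "ax": 0, "ay": 0, "az": 0},
    {"tx": 0, "ty": -1.93, "tz": 3.43, "ax": 0, "ay": 0, "az": 0},
    {"tx": 0, "ty": -1.93, "tz": 3.43, "ax": 0, "ay": 0, "az": 0},
    {"tx": 0, "ty": -1.93, "tz": 3.43, "ax": 0, "ay": 0, "az": 0},
    {"tx": 0, "ty": -1.93, "tz": 3.43, "ax": 0, "ay": 0, "az": 0},
    {"tx": 0, "ty": -1.93, "tz": 3.43, "ax": 0, "ay": 0, "az": 0},
    {"tx": 0, "ty": -1.93, "tz": 3.43, "ax": 0, "ay": 0, "az": 0},
    {"tx": 0, "ty": -1.93, "tz": 3.43, "ax": 0, "ay": 0, "az": 0},
    {"tx": 0, "ty": -1.93, "tz": 3.43, "ax": 0, "ay": 0, "az": 0},
    {"tx": 0, "ty": -1.93, "tz": 3.43, "ax": 0, "ay": 0, "az": 0},
    {"tx": 0, "ty": -1.93, "tz": 3.43, "ax": 0, "ay": 0, "az": 0},
    {"tx": 0, "ty": -1.93, "tz": 3.43, "ax": 0, "ay": 0, "az": 0}
  ],
  "hand": 0
}}

```text
clock: 1.15
ee_pos: [0.55, 0.2048, 0.4047]
eef_rot: [131.2, 90.0, 106.3]
wrist_force: [0.2, 1.3, -0.9]
width: 0.502
```

Request:
{"name": "jog_arm", "arguments": {
  "targets": [
    {"tx": 0, "ty": -1.93, "tz": 3.43, "ax": 0, "ay": 0, "az": 0},
    {"tx": 0, "ty": -1.93, "tz": 3.43, "ax": 0, "ay": 0, "az": 0},
    {"tx": 0, "ty": 0, "tz": 0, "ax": 0.112, "ay": 0, "az": 0},
    {"tx": 0, "ty": 0, "tz": 0, "ax": 0.112, "ay": 0, "az": 0},
    {"tx": 0, "ty": 0, "tz": 0, "ax": 0.112, "ay": 0, "az": 0},
    {"tx": 0, "ty": 0, "tz": 0, "ax": 0.112, "ay": 0, "az": 0},
    {"tx": 0, "ty": 0, "tz": 0, "ax": 0.112, "ay": 0, "az": 0},
    {"tx": 0, "ty": 0, "tz": 0, "ax": 0.112, "ay": 0, "az": 0},
    {"tx": 0, "ty": 0, "tz": 0, "ax": 0.112, "ay": 0, "az": 0},
    {"tx": 0, "ty": 0, "tz": 0, "ax": 0.112, "ay": 0, "az": 0},
    {"tx": 0, "ty": 0, "tz": 0, "ax": 0.112, "ay": 0, "az": 0},
    {"tx": 0, "ty": 0, "tz": 0, "ax": 0, "ay": 0, "az": 0}
  ]
}}

```text
clock: 2.15
ee_pos: [0.5953, 0.1429, 0.4044]
eef_rot: [-72.6, 90.0, -155.4]
wrist_force: [-0.5, -0.1, 0.5]
width: 0.5
```

Run:
```python
from h import *;from workcell import arm
plan(arm,[.595,.142,.40],7.5)
ci=arm.camera_info("wrist");p,d=arm.snapshot("wrist");np.savez("pics/w2.npz",p=p,d=d,**ci);cv2.imwrite("pics/w2.png",p[:,:,::-1]);print(ci)
```

```text
t=2.15 pos [0.5953 0.1429 0.4044] jaw 7.24 j7 -4.4 F [-0.5 -0.1  0.5] w 0.5
tool shift cm [ 0.44 -0.04  0.08]
turn rotvec [-0.005  0.     0.001]
turn rotvec [ 3.137e+00  1.000e-03 -0.000e+00]
turn rotvec [ 3.137e+00  1.000e-03 -0.000e+00]
{'intrinsics': array([[371.64829954,   0.        , 317.28491029],
       [  0.        , 371.64829954, 242.00518209],
       [  0.        ,   0.        ,   1.        ]]), 'rvec': array([-2.8621396 , -0.18143452, -0.02505869]), 'tvec': array([-0.60844449,  0.02732606,  0.39590598])}
```

View pics/w2.png

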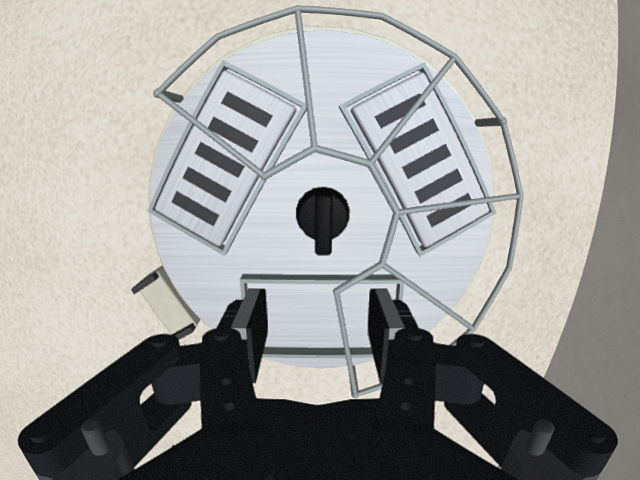

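The wrist view shows the knob boss near (322,214), with the bar pointing down the image to (322,254), directly at the free bay. The bay's inner wall is at (243..402,278), and the gate sill is near (166,302).

Run:
```python
from h import *
f=np.load("pics/w2.npz");ci={k:f[k] for k in("intrinsics","rvec","tvec")};t=f["p"][:,:,::-1].copy();d=f["d"]
cv2.imwrite("pics/c_knob.png",cv2.convertScaleAbs(cv2.resize(t[170:270,270:375],None,fx=5,fy=5,interpolation=2),alpha=2.2))
cv2.imwrite("pics/c_gate.png",cv2.resize(t[255:355,120:260],None,fx=5,fy=5,interpolation=2))
g=t.max(2);m=np.zeros_like(g);m[170:270,270:375]=(g[170:270,270:375]<70)
c=max(cv2.findContours(m,0,1)[0],key=cv2.contourArea)[:,0].astype(float)
# boss rim lower circle r=26 at z~.042?
print(cv2.boundingRect(c.astype(np.float32)))
P=plane(ci,c,.052,True)[:,:2]
from scipy.optimize import least_squares
print("boss",least_squares(lambda x:np.hypot(P[:,0]-x[0],P[:,1]-x[1])-x[2],[.595,.142,.024],loss="soft_l1",f_scale=.001).x)
print("depth knob",d[230,322],d[205,322],"disc",d[200,280])
# disc edge: left part
k=cv2.inRange(cv2.cvtColor(t,40),(90,10,120),(130,120,255));cv2.imwrite("pics/mask.png",k)
```

```text
(296, 187, 53, 68)
boss [0.59934286 0.14480178 0.02381148]
depth knob 0.29508275 0.2893485 disc 0.3429605
```

View pics/c_knob.png

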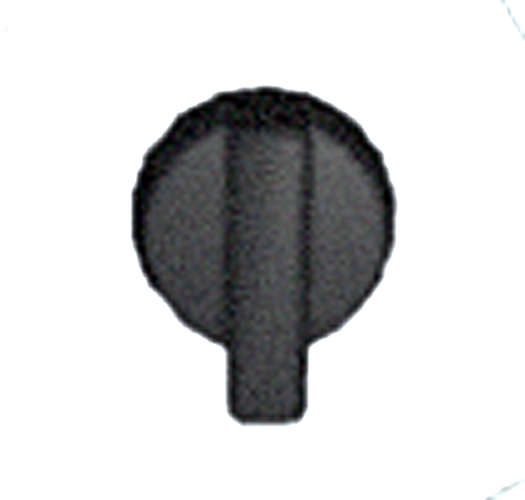

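View pics/c_gate.png

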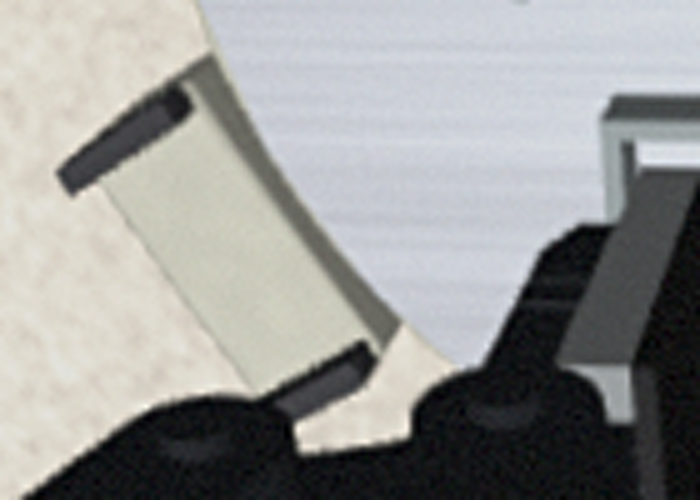

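View pics/mask.png

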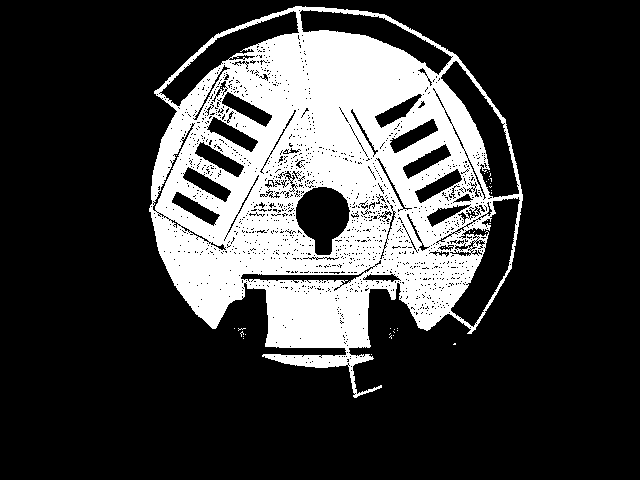

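Run:
```python
from h import *
f=np.load("pics/w2.npz");ci={k:f[k] for k in("intrinsics","rvec","tvec")}
px=lambda q:np.float64(q)/5+[270-.4,170-.4]
b=plane(ci,px([[230,130],[308,130],[229,422],[306,422]]),.086,True)[:,:2]
print("bar",b,b.mean(0));
e=(b[2:].mean(0)-b[:2].mean(0));print(np.linalg.norm(e),np.degrees(np.arctan2(e[1],e[0])))
k=cv2.imread("pics/mask.png",0)
c=max(cv2.findContours(cv2.morphologyEx(k,cv2.MORPH_OPEN,np.ones((7,7))),0,1)[0],key=cv2.contourArea)
h=cv2.convexHull(c)[:,0].astype(float)
P=plane(ci,h,.032,True)[:,:2]
from scipy.optimize import least_squares
r=least_squares(lambda x:np.hypot(P[:,0]-x[0],P[:,1]-x[1])-x[2],[.595,.142,.17],loss="soft_l1",f_scale=.001)
print("disc",r.x,np.median(abs(r.fun)),len(h));A=r.x[:2]
w=plane(ci,[[244,277],[403,280]],.047,True)[:,:2];print("inner wall",w,np.linalg.norm(w[1]-w[0]),np.degrees(np.arctan2(*(w[1]-w[0])[::-1])))
pg=lambda q:np.float64(q)/5+[120-.4,255-.4]
g=plane(ci,pg([[178,87],[62,178],[190,110],[75,195],[362,342]]),.042,True)[:,:2];print("rib",g,np.linalg.norm(g-A,axis=1))
for i,j in((0,1),(2,3)): print(np.degrees(np.arctan2(*(g[j]-g[i])[::-1])))
ui=pg([[190,110],[362,342]]);m=plane(ci,ui,.042,True)[:,:2].mean(0)-A;print("gate dir",np.degrees(np.arctan2(m[1],m[0])))
```

```text
bar [[0.590875   0.16615662]
 [0.60296218 0.16771225]
 [0.59669311 0.1187519 ]
 [0.60910174 0.12032695]] [0.59990801 0.14323693]
0.04777063065107104 -82.81016848976236
disc [0.60011033 0.14314507 0.17097492] 0.0006672024024893253 47
inner wall [[0.53336246 0.07488149]
 [0.68485707 0.09086487]] 0.15233544508586794 6.022688912816009
rib [[0.4388251  0.06440633]
 [0.41009516 0.03914934]
 [0.44146578 0.05974536]
 [0.41308819 0.03568319]
 [0.47933756 0.01261577]] [0.17947901 0.21661227 0.17923059 0.21569733 0.17783127]
-138.68073664391898
-139.70444041607266
gate dir -142.56141165772436
```

Request:
{"name": "jog_arm", "arguments": {
  "targets": [
    {"tx": 0, "ty": 0.47, "tz": 0.05, "ax": 0, "ay": 0, "az": 0},
    {"tx": 3, "ty": 0, "tz": 0, "ax": 0, "ay": 0, "az": 0},
    {"tx": 3, "ty": 0, "tz": 0, "ax": 0, "ay": 0, "az": 0},
    {"tx": 3, "ty": 0, "tz": 0, "ax": 0, "ay": 0, "az": 0},
    {"tx": 3, "ty": 0, "tz": 0, "ax": 0, "ay": 0, "az": 0},
    {"tx": 1, "ty": 0, "tz": 0, "ax": 0, "ay": 0, "az": 0},
    {"tx": 0, "ty": 0, "tz": 0, "ax": 0, "ay": 0, "az": 0}
  ]
}}

```text
clock: 2.78
ee_pos: [0.599, 0.1427, 0.2715]
eef_rot: [-77.5, 89.6, -160.1]
wrist_force: [-0.4, 0.3, 0.3]
width: 0.5
```

Run:
```python
from h import *;from workcell import arm
plan(arm,[.600,.1432,.233],7.2)
p,d=arm.snapshot("wrist");cv2.imwrite("pics/w3.png",p[:,:,::-1])
```

```text
t=2.78 pos [0.599  0.1427 0.2715] jaw 7.47 j7 -2.1 F [-0.4  0.3  0.3] w 0.5
tool shift cm [ 3.85  0.12 -0.04]
turn rotvec [0.005 0.001 0.006]
turn rotvec [-3.137e+00 -9.000e-03  2.000e-03]
turn rotvec [-3.137e+00 -9.000e-03  2.000e-03]
```

View pics/w3.png

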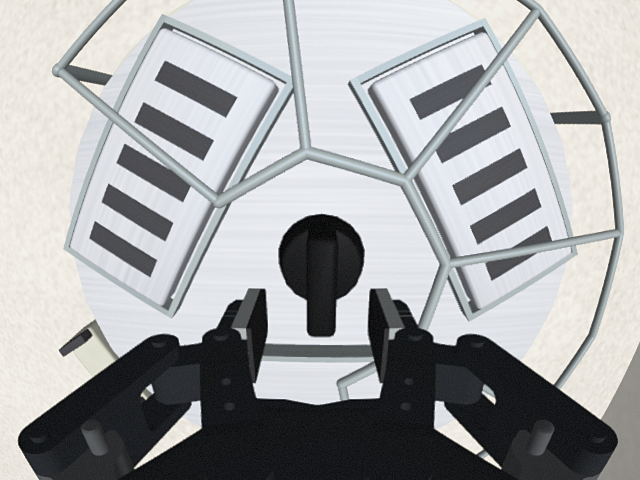

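The bar at x≈321 lies centrally between the pads (266 and 370), and the fingers are inside the guard's inner ring. Next I go down, then close.

Request:
{"name": "jog_arm", "arguments": {
  "targets": [
    {"tx": 1.3, "ty": 0.1, "tz": 0, "ax": 0, "ay": 0, "az": 0.005},
    {"tx": 1.3, "ty": 0, "tz": 0, "ax": 0, "ay": 0, "az": 0},
    {"tx": 1.2, "ty": 0, "tz": 0, "ax": 0, "ay": 0, "az": 0},
    {"tx": 0, "ty": 0, "tz": 0, "ax": 0, "ay": 0, "az": 0}
  ]
}}

```text
clock: 3.17
ee_pos: [0.6005, 0.143, 0.2349]
eef_rot: [77.2, 89.9, -5.3]
wrist_force: [-0.5, -0.4, -0.6]
width: 0.502
```

Request:
{"name": "jog_arm", "arguments": {
  "targets": [
    {"tx": 0, "ty": 0, "tz": 0, "ax": 0, "ay": 0, "az": 0},
    {"tx": 0, "ty": 0, "tz": 0, "ax": 0, "ay": 0, "az": 0},
    {"tx": 0, "ty": 0, "tz": 0, "ax": 0, "ay": 0, "az": 0},
    {"tx": 0, "ty": 0, "tz": 0, "ax": 0, "ay": 0, "az": 0},
    {"tx": 0, "ty": 0, "tz": 0, "ax": 0, "ay": 0, "az": 0},
    {"tx": 0, "ty": 0, "tz": 0, "ax": 0, "ay": 0, "az": 0}
  ],
  "hand": -1,
  "force": 50
}}

```text
clock: 3.67
ee_pos: [0.5999, 0.1428, 0.2375]
eef_rot: [164.2, 90.0, 81.6]
wrist_force: [-7.2, -1.7, 5.6]
width: 0.151
```

Run:
```python
from h import *;from workcell import arm
plan(arm,[.600,.1432,.233],7.2);print(arm.get_obs()["torque"])
p,d=arm.snapshot("wrist");cv2.imwrite("pics/w4.png",p[:,:,::-1])
```

```text
t=3.67 pos [0.5999 0.1428 0.2375] jaw 7.4 j7 -1.4 F [-7.2 -1.7  5.6] w 0.151
tool shift cm [ 0.45  0.02 -0.03]
turn rotvec [ 0.003 -0.    -0.   ]
turn rotvec [-3.138e+00  0.000e+00 -1.000e-03]
turn rotvec [-3.138e+00  0.000e+00 -1.000e-03]
[-0.21688242  1.57278776 -0.02672072]
```

View pics/w4.png

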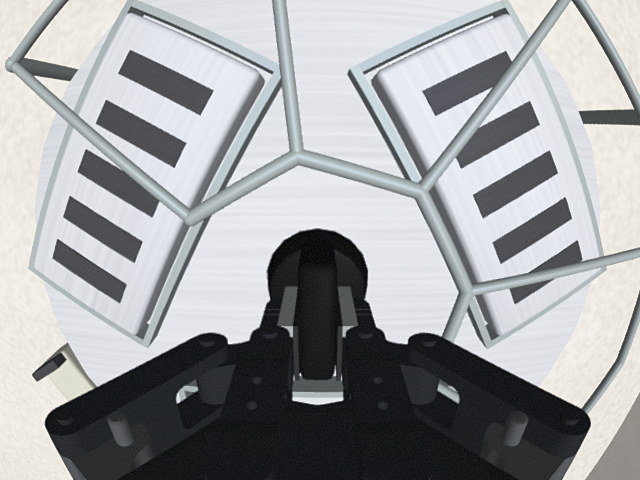

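The bar is gripped at 12.8 mm opening, with small forces. I turn it about 59° clockwise.

Request:
{"name": "jog_arm", "arguments": {
  "targets": [
    {"tx": 0, "ty": 0, "tz": 0, "ax": 0.05, "ay": 0, "az": 0},
    {"tx": 0, "ty": 0, "tz": 0, "ax": 0.1, "ay": 0, "az": 0},
    {"tx": 0, "ty": 0, "tz": 0, "ax": 0.1, "ay": 0, "az": 0},
    {"tx": 0, "ty": 0, "tz": 0, "ax": 0.1, "ay": 0, "az": 0},
    {"tx": 0, "ty": 0, "tz": 0, "ax": 0.1, "ay": 0, "az": 0},
    {"tx": 0, "ty": 0, "tz": 0, "ax": 0.1, "ay": 0, "az": 0},
    {"tx": 0, "ty": 0, "tz": 0, "ax": 0.1, "ay": 0, "az": 0},
    {"tx": 0, "ty": 0, "tz": 0, "ax": 0.1, "ay": 0, "az": 0},
    {"tx": 0, "ty": 0, "tz": 0, "ax": 0.1, "ay": 0, "az": 0},
    {"tx": 0, "ty": 0, "tz": 0, "ax": 0.1, "ay": 0, "az": 0},
    {"tx": 0, "ty": 0, "tz": 0, "ax": 0.05, "ay": 0, "az": 0},
    {"tx": 0, "ty": 0, "tz": 0, "ax": 0.035, "ay": 0, "az": 0}
  ]
}}

```text
clock: 4.72
ee_pos: [0.5991, 0.1432, 0.2375]
eef_rot: [-59.1, 89.8, 158.9]
wrist_force: [-11.1, -1.7, 8.1]
width: 0.153
```

Request:
{"name": "jog_arm", "arguments": {
  "targets": [
    {"tx": 0, "ty": 0, "tz": 0, "ax": 0, "ay": 0, "az": 0},
    {"tx": 0, "ty": 0, "tz": 0, "ax": 0, "ay": 0, "az": 0}
  ]
}}

```text
clock: 4.88
ee_pos: [0.5991, 0.1432, 0.2375]
eef_rot: [-63.1, 89.8, 155.0]
wrist_force: [-11.2, -0.7, 8.9]
width: 0.148
```

Run:
```python
from h import *;from workcell import arm
plan(arm,[.600,.1432,.233],-52.2);print(arm.get_obs()["torque"])
ci=arm.camera_info("wrist");p,d=arm.snapshot("wrist");cv2.imwrite("pics/w5.png",p[:,:,::-1]);np.savez("pics/w5.npz",p=p,d=d,**ci)
```

```text
t=4.88 pos [0.5991 0.1432 0.2375] jaw -51.89 j7 -56.7 F [-11.2  -0.7   8.9] w 0.148
tool shift cm [ 0.45  0.06 -0.07]
turn rotvec [0.005 0.001 0.003]
turn rotvec [-3.136e+00 -4.000e-03  2.000e-03]
turn rotvec [-3.136e+00 -4.000e-03  2.000e-03]
[-0.29376663  2.2583175  -0.07310844]
```

View pics/w5.png

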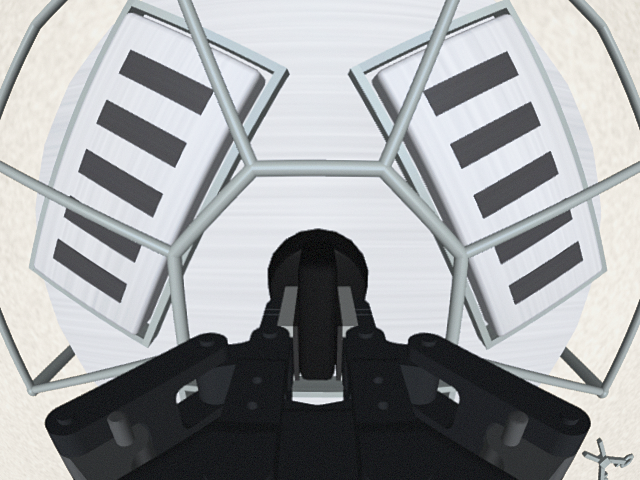

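The guard and both cassettes are now symmetric about the bar: guard corners at (252,167)/(388,168) and posts at (33,388)/(603,390). I release, rise and check the bay from above.

Request:
{"name": "jog_arm", "arguments": {
  "targets": [
    {"tx": 0, "ty": 0, "tz": 0, "ax": 0, "ay": 0, "az": 0},
    {"tx": 0, "ty": 0, "tz": 0, "ax": 0, "ay": 0, "az": 0},
    {"tx": 0, "ty": 0, "tz": 0, "ax": 0, "ay": 0, "az": 0},
    {"tx": -0.5, "ty": 0, "tz": 0, "ax": 0, "ay": 0, "az": 0},
    {"tx": -1.5, "ty": 0, "tz": 0, "ax": 0, "ay": 0, "az": 0},
    {"tx": -3, "ty": 0, "tz": 0, "ax": 0, "ay": 0, "az": 0},
    {"tx": -3, "ty": 0, "tz": 0, "ax": 0, "ay": 0, "az": 0},
    {"tx": -3, "ty": 0, "tz": 0, "ax": 0, "ay": 0, "az": 0},
    {"tx": -3, "ty": 0, "tz": 0, "ax": 0, "ay": 0, "az": 0},
    {"tx": -3, "ty": 0, "tz": 0, "ax": 0, "ay": 0, "az": 0},
    {"tx": 0, "ty": 0, "tz": -4, "ax": 0, "ay": 0, "az": 0},
    {"tx": 0, "ty": 0, "tz": -4, "ax": 0, "ay": 0, "az": 0}
  ],
  "hand": 0
}}

```text
clock: 5.93
ee_pos: [0.6643, 0.1907, 0.4131]
eef_rot: [163.0, 89.2, 21.0]
wrist_force: [-0.5, 0.8, 0.5]
width: 0.499
```

Request:
{"name": "jog_arm", "arguments": {
  "targets": [
    {"tx": 0, "ty": 0, "tz": -4, "ax": 0, "ay": 0, "az": 0},
    {"tx": 0, "ty": 0, "tz": 0, "ax": 0, "ay": 0, "az": 0},
    {"tx": 0, "ty": 0, "tz": 0, "ax": 0, "ay": 0, "az": 0}
  ]
}}

```text
clock: 6.18
ee_pos: [0.6958, 0.2195, 0.4043]
eef_rot: [101.6, 89.8, -40.1]
wrist_force: [-0.0, -0.6, -0.8]
width: 0.501
```

Run:
```python
from h import *;from workcell import arm
plan(arm,[.600,.1432,.233],-52.2)
ci=arm.camera_info("wrist");p,d=arm.snapshot("wrist");cv2.imwrite("pics/w6.png",p[:,:,::-1]);np.savez("pics/w6.npz",p=p,d=d,**ci)
```

```text
t=6.18 pos [0.6958 0.2195 0.4043] jaw -51.74 j7 -61.5 F [-0.  -0.6 -0.8] w 0.501
tool shift cm [1.713e+01 1.000e-02 1.226e+01]
turn rotvec [ 0.008 -0.001 -0.003]
turn rotvec [-3.134e+00  5.000e-03 -1.000e-03]
turn rotvec [-3.134e+00  5.000e-03 -1.000e-03]
```

View pics/w6.png

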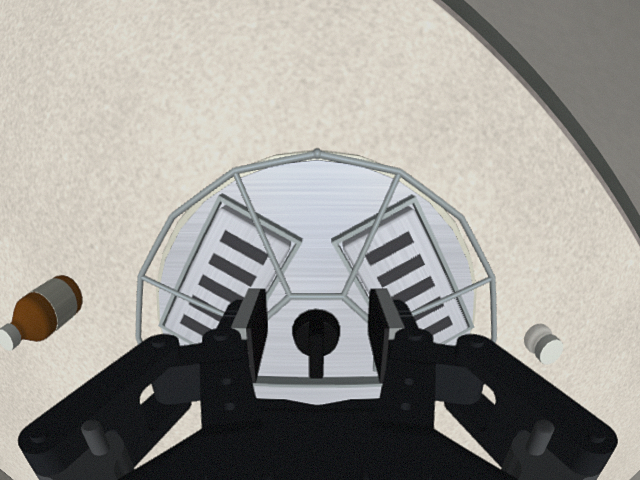

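The wrist camera is on the wrong side: the view shows the knob at (317,330), with the bay hidden by the hand. I move across the bay towards the gate to see both.

Request:
{"name": "jog_arm", "arguments": {
  "targets": [
    {"tx": 0, "ty": 0, "tz": 3.5, "ax": 0, "ay": 0, "az": 0},
    {"tx": 0, "ty": 0, "tz": 3.5, "ax": 0, "ay": 0, "az": 0},
    {"tx": 0, "ty": 0, "tz": 3.5, "ax": 0, "ay": 0, "az": 0},
    {"tx": 0, "ty": 0, "tz": 3.5, "ax": 0, "ay": 0, "az": 0},
    {"tx": 0, "ty": 0, "tz": 3.5, "ax": 0, "ay": 0, "az": 0},
    {"tx": 0, "ty": 0, "tz": 3.5, "ax": 0, "ay": 0, "az": 0},
    {"tx": 0, "ty": 0, "tz": 3, "ax": 0, "ay": 0, "az": 0},
    {"tx": 0, "ty": 0, "tz": 0, "ax": 0, "ay": 0, "az": 0},
    {"tx": 0, "ty": 0, "tz": 0, "ax": 0, "ay": 0, "az": 0}
  ]
}}

```text
clock: 6.98
ee_pos: [0.5043, 0.0661, 0.4075]
eef_rot: [178.4, 89.5, 36.3]
wrist_force: [0.1, 0.5, 1.0]
width: 0.502
```

Run:
```python
from h import *;from workcell import arm
plan(arm,[.600,.1432,.233],-52.2)
ci=arm.camera_info("wrist");p,d=arm.snapshot("wrist");cv2.imwrite("pics/w7.png",p[:,:,::-1]);np.savez("pics/w7.npz",p=p,d=d,**ci)
```

```text
t=6.98 pos [0.5043 0.0661 0.4075] jaw -52.08 j7 -62.1 F [0.1 0.5 1. ] w 0.502
tool shift cm [ 17.56  -0.21 -12.13]
turn rotvec [ 0.002 -0.009 -0.   ]
turn rotvec [-3.14   0.    -0.014]
turn rotvec [-3.14   0.    -0.014]
```

View pics/w7.png

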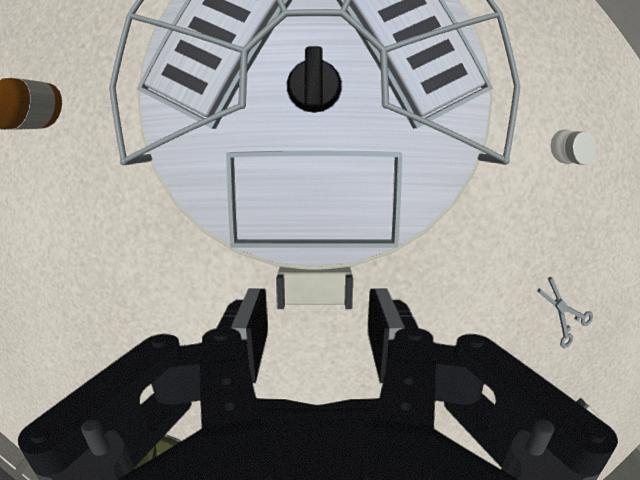

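The view now shows the bay (corners about (227,153), (402,153), (398,246), (232,246)), the gate ribs at x≈281 and 349, and the knob at (314,80). I measure the remaining angle.

Run:
```python
from h import *
f=np.load("pics/w7.npz");t=f["p"][:,:,::-1]
cv2.imwrite("pics/c_w7.png",cv2.resize(t[145:315,220:410],None,fx=4,fy=3.5,interpolation=2))
```

```text
(no output)
```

View pics/c_w7.png

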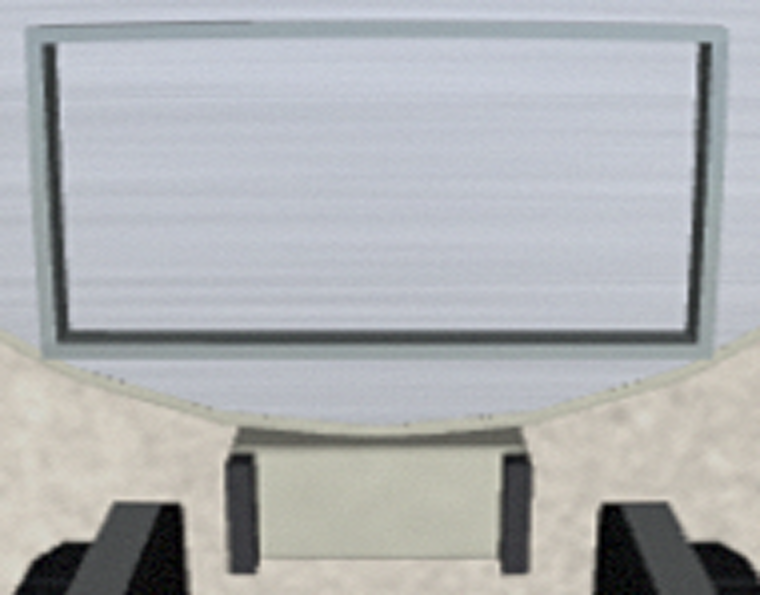

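Run:
```python
from h import *
f=np.load("pics/w7.npz");ci={k:f[k] for k in("intrinsics","rvec","tvec")}
px=lambda q:np.float64(q)/[4,3.5]+[220-.4,145-.4]
an=lambda v:np.degrees(np.arctan2(v[1],v[0])).round(2)
q=plane(ci,px([[25,27],[728,27],[714,359],[41,359]]),.047,True)[:,:2];print("bay",q.round(4),q.mean(0),"sides",[round(np.linalg.norm(q[i]-q[i-1]),4) for i in range(4)])
print("long",an(q[1]-q[0]),an(q[2]-q[3]),"short",an(q[3]-q[0]),an(q[2]-q[1]))
g=plane(ci,px([[226,460],[532,460],[530,573],[231,573]]),.042,True)[:,:2];print("gate",g.round(4),g.mean(0),[round(np.linalg.norm(g[i]-g[i-1]),4) for i in range(4)])
print("across",an(g[1]-g[0]),an(g[2]-g[3]),"rad",an(g[3]-g[0]),an(g[2]-g[1]))
A=np.array([.6,.1432]);print("bay dir",an(q.mean(0)-A),"gate dir",an(g.mean(0)-A),"bay->gate",an(g.mean(0)-q.mean(0)))
t=f["p"].max(2);m=np.zeros_like(t);m[30:125,270:360]=t[30:125,270:360]<70
c=max(cv2.findContours(m,0,1)[0],key=cv2.contourArea);
P=plane(ci,c[:,0].astype(float),.036,True)[:,:2]
from scipy.optimize import least_squares
x=least_squares(lambda x:np.hypot(P[:,0]-x[0],P[:,1]-x[1])-.026,A,loss="soft_l1",f_scale=.001).x;print("boss axis",x,an(q.mean(0)-x),an(g.mean(0)-x))
```

```text
bay [[ 0.5036  0.1677]
 [ 0.6003  0.0432]
 [ 0.5309 -0.0114]
 [ 0.4336  0.1135]] [0.51708661 0.07824397] sides [np.float64(0.0885), np.float64(0.1577), np.float64(0.0883), np.float64(0.1584)]
long -52.17 -52.08 short -142.24 -141.8
gate [[ 0.4358  0.0612]
 [ 0.4812  0.003 ]
 [ 0.4544 -0.0187]
 [ 0.4086  0.0401]] [0.44501104 0.02138721] [np.float64(0.0345), np.float64(0.0739), np.float64(0.0345), np.float64(0.0746)]
across -52.06 -52.04 rad -142.2 -141.01
bay dir -141.92 gate dir -141.83 bay->gate -141.73
boss axis [0.60134698 0.14388092] -142.08 -141.92
```

The bay is square to the gate: bay direction is −141.9°/−142.1° and gate direction −141.8°/−141.9°, with side lengths as given. Now to the open hemostat.

Request:
{"name": "jog_arm", "arguments": {
  "targets": [
    {"tx": 0, "ty": 3.6, "tz": 1.45, "ax": 0, "ay": 0, "az": 0},
    {"tx": 0, "ty": 3.6, "tz": 1.45, "ax": 0, "ay": 0, "az": 0},
    {"tx": 0, "ty": 3.6, "tz": 1.45, "ax": 0, "ay": 0, "az": 0},
    {"tx": 0, "ty": 3.6, "tz": 1.45, "ax": 0, "ay": 0, "az": 0},
    {"tx": 0, "ty": 3.6, "tz": 1.45, "ax": 0, "ay": 0, "az": 0},
    {"tx": 0, "ty": 3.6, "tz": 1.45, "ax": 0, "ay": 0, "az": 0},
    {"tx": 0, "ty": 3.6, "tz": 1.45, "ax": 0, "ay": 0, "az": 0},
    {"tx": 0, "ty": 3.6, "tz": 1.45, "ax": 0, "ay": 0, "az": 0},
    {"tx": 0, "ty": 3.6, "tz": 1.45, "ax": 0, "ay": 0, "az": 0},
    {"tx": 0, "ty": 0, "tz": 0, "ax": 0, "ay": 0, "az": 0}
  ]
}}

```text
clock: 7.87
ee_pos: [0.6024, -0.275, 0.4053]
eef_rot: [71.5, 89.5, -71.0]
wrist_force: [-2.1, 0.2, -0.2]
width: 0.506
```

Request:
{"name": "jog_arm", "arguments": {
  "targets": [
    {"tx": 1, "ty": 0, "tz": 0, "ax": -0.107, "ay": 0, "az": 0},
    {"tx": 1, "ty": 0, "tz": 0, "ax": -0.107, "ay": 0, "az": 0},
    {"tx": 1, "ty": 0, "tz": 0, "ax": -0.107, "ay": 0, "az": 0},
    {"tx": 1, "ty": 0, "tz": 0, "ax": -0.107, "ay": 0, "az": 0},
    {"tx": 1, "ty": 0, "tz": 0, "ax": -0.107, "ay": 0, "az": 0},
    {"tx": 1, "ty": 0, "tz": 0, "ax": -0.107, "ay": 0, "az": 0},
    {"tx": 1, "ty": 0, "tz": 0, "ax": -0.107, "ay": 0, "az": 0},
    {"tx": 1, "ty": 0, "tz": 0, "ax": -0.107, "ay": 0, "az": 0},
    {"tx": 0, "ty": 0, "tz": 0, "ax": 0, "ay": 0, "az": 0},
    {"tx": 0, "ty": 0, "tz": 0, "ax": 0, "ay": 0, "az": 0}
  ]
}}

```text
clock: 8.7
ee_pos: [0.6039, -0.266, 0.3259]
eef_rot: [106.5, 89.8, 13.5]
wrist_force: [0.0, -0.0, 0.5]
width: 0.501
```

Run:
```python
from h import *;from workcell import arm
plan(arm,[.600,-.27,.40],0)
ci=arm.camera_info("wrist");p,d=arm.snapshot("wrist");cv2.imwrite("pics/w8.png",p[:,:,::-1]);np.savez("pics/w8.npz",p=p,d=d,**ci)
```

```text
t=8.70 pos [ 0.6039 -0.266   0.3259] jaw -2.99 j7 30.3 F [ 0.  -0.   0.5] w 0.501
tool shift cm [-7.42 -0.34  0.41]
turn rotvec [-0.052 -0.001 -0.004]
turn rotvec [ 3.089e+00 -6.000e-03  2.000e-03]
turn rotvec [ 3.089e+00 -6.000e-03  2.000e-03]
```

View pics/w8.png

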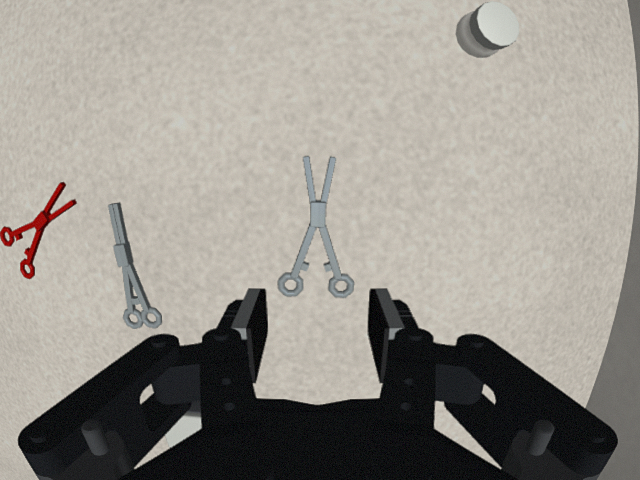

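The wrist view shows the grey open hemostat at centre: box joint (318,213), tips (307,157) and (333,157), rings (290,285) and (341,286). The shut one at (124,255) and the red one at (40,220) are off to the left.

Run:
```python
from h import *
f=np.load("pics/w8.npz");ci={k:f[k] for k in("intrinsics","rvec","tvec")};t=f["p"][:,:,::-1].copy()
cv2.imwrite("pics/c_w8.png",cv2.resize(t[150:300,260:375],None,fx=4,fy=4,interpolation=2))
x0,y0=265,145;s=t[145:305,265:370].astype(int);bg=np.median(s.reshape(-1,3),0)
hs=cv2.cvtColor(t,40)
m=((s[:,:,0]-s[:,:,2])>-3).astype(np.uint8);m=cv2.morphologyEx(m,cv2.MORPH_OPEN,np.ones((2,2)))
n,l,st,_=cv2.connectedComponentsWithStats(m);i=1+st[1:,4].argmax();m=(l==i).astype(np.uint8)
ys,xs=np.nonzero(m);print(st[i])
Q=plane(ci,np.c_[xs+x0,ys+y0],.0045,True)[:,:2]
u=np.array([0,1.])
an=lambda v:np.degrees(np.arctan2(v[1],v[0])).round(2)
J=plane(ci,[[318,213]],.012,True)[0,:2];print("joint rough",J)
T=plane(ci,[[306.5,157],[333,157.5]],.004,True)[:,:2];Rg=plane(ci,[[290.5,285],[341.5,286]],.004,True)[:,:2]
print(T,Rg,"yaw",an(T.mean(0)-Rg.mean(0)),"tip gap",np.linalg.norm(T[0]-T[1]),"ring ctrs",np.linalg.norm(Rg[0]-Rg[1]))
for k in range(2):
  v=T.mean(0)-Rg.mean(0);v/=np.linalg.norm(v);a=Q@v;b=Q@np.array([-v[1],v[0]])
  print("len",np.ptp(a),"wid",np.ptp(b)); mid=(a.max()+a.min())/2*v+(b.max()+b.min())/2*np.array([-v[1],v[0]]);print("origin",mid,"joint",mid+.015*v)
```

```text
[  14   12   76  142 2544]
joint rough [ 0.60671002 -0.25497643]
[[ 0.6000447  -0.21150814]
 [ 0.62062448 -0.21295302]] [[ 0.58026793 -0.31706444]
 [ 0.62335229 -0.32028844]] yaw 85.42 tip gap 0.02063043385145685 ring ctrs 0.04320482418782108
len 0.11759431687736333 wid 0.06371642825146673
origin [ 0.60614945 -0.27091339] joint [ 0.60734686 -0.25596126]
len 0.11759431687736333 wid 0.06371642825146673
origin [ 0.60614945 -0.27091339] joint [ 0.60734686 -0.25596126]
```

View pics/c_w8.png

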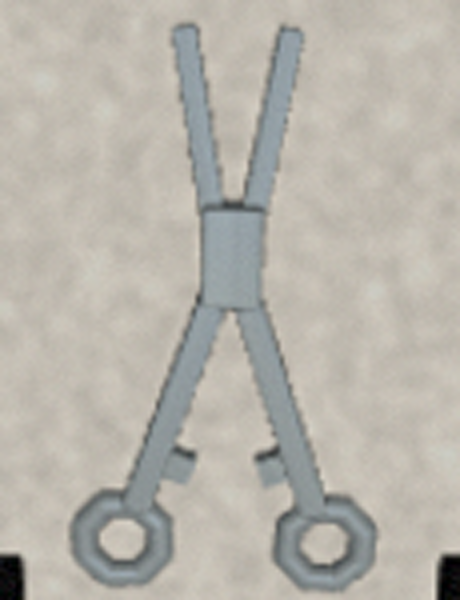

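Request:
{"name": "jog_arm", "arguments": {
  "targets": [
    {"tx": 0, "ty": 0.26, "tz": -1.07, "ax": 0.017, "ay": 0, "az": 0},
    {"tx": 3, "ty": 0, "tz": 0, "ax": 0, "ay": 0, "az": 0},
    {"tx": 3, "ty": 0, "tz": 0, "ax": 0, "ay": 0, "az": 0},
    {"tx": 3, "ty": 0, "tz": 0, "ax": 0, "ay": 0, "az": 0},
    {"tx": 2, "ty": 0, "tz": 0, "ax": 0, "ay": 0, "az": 0},
    {"tx": 0, "ty": 0, "tz": 0, "ax": 0, "ay": 0, "az": 0},
    {"tx": 0, "ty": 0, "tz": 0, "ax": 0, "ay": 0, "az": 0}
  ],
  "hand": -0.3
}}

```text
clock: 9.33
ee_pos: [0.6074, -0.2558, 0.2164]
eef_rot: [100.7, 89.8, 6.8]
wrist_force: [-0.5, 0.1, 1.5]
width: 0.345
```

Run:
```python
from h import *;from workcell import arm
plan(arm,[.607,-.2555,.176],-4.2)
ci=arm.camera_info("wrist");p,d=arm.snapshot("wrist");cv2.imwrite("pics/w9.png",p[:,:,::-1]);np.savez("pics/w9.npz",p=p,d=d,**ci)
```

```text
t=9.33 pos [ 0.6074 -0.2558  0.2164] jaw -3.91 j7 31.2 F [-0.5  0.1  1.5] w 0.345
tool shift cm [ 4.04 -0.06 -0.02]
turn rotvec [ 0.005 -0.001 -0.004]
turn rotvec [-3.136e+00  6.000e-03 -1.000e-03]
turn rotvec [-3.136e+00  6.000e-03 -1.000e-03]
```

View pics/w9.png

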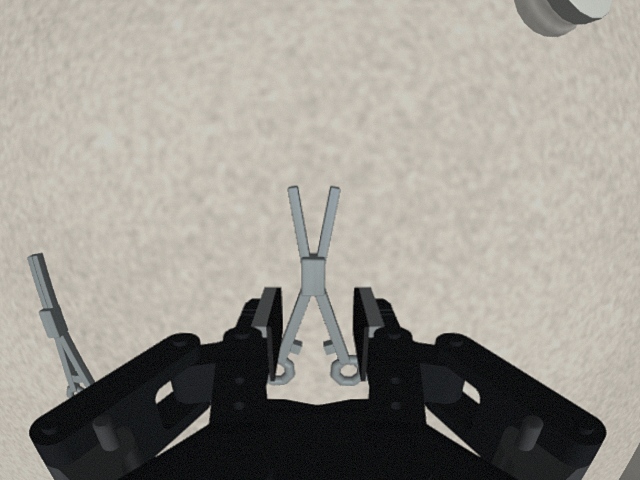

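Run:
```python
from h import *
f=np.load("pics/w9.npz");ci={k:f[k] for k in("intrinsics","rvec","tvec")}
print(plane(ci,[[302,258],[325,258],[302,293.5],[325,294],[313.5,276]],.012,True))
T=plane(ci,[[293.5,188],[334,188]],.004,True)[:,:2];Rg=plane(ci,[[282,372],[345.5,373]],.004,True)[:,:2];v=T.mean(0)-Rg.mean(0);print(T,Rg,np.degrees(np.arctan2(v[1],v[0])))
```

```text
[[ 0.60171629 -0.24522462  0.012     ]
 [ 0.61301326 -0.24600578  0.012     ]
 [ 0.60016866 -0.26421235  0.012     ]
 [ 0.61183416 -0.26529587  0.012     ]
 [ 0.60669294 -0.25507016  0.012     ]]
[[ 0.5998545  -0.2114704 ]
 [ 0.6197417  -0.21285218]] [[ 0.58339609 -0.31814189]
 [ 0.62088446 -0.32145771]] 85.93061130437034
```

The box joint measures 11.5 × 19 mm at (0.6067, −0.2552), with yaw 86°, which agrees with the first measurement. I descend and grip.

Request:
{"name": "jog_arm", "arguments": {
  "targets": [
    {"tx": 1.4, "ty": -0.07, "tz": -0.05, "ax": 0, "ay": 0, "az": 0},
    {"tx": 1.4, "ty": 0, "tz": 0, "ax": 0, "ay": 0, "az": 0},
    {"tx": 1.2, "ty": 0, "tz": 0, "ax": 0, "ay": 0, "az": 0},
    {"tx": 0, "ty": 0, "tz": 0, "ax": 0, "ay": 0, "az": 0},
    {"tx": 0, "ty": 0, "tz": 0, "ax": 0, "ay": 0, "az": 0}
  ]
}}

```text
clock: 9.8
ee_pos: [0.6064, -0.2551, 0.1754]
eef_rot: [115.0, 89.8, 21.1]
wrist_force: [0.5, -0.7, -1.2]
width: 0.351
```

Request:
{"name": "jog_arm", "arguments": {
  "targets": [
    {"tx": 0, "ty": 0, "tz": 0, "ax": 0, "ay": 0, "az": 0},
    {"tx": 0, "ty": 0, "tz": 0, "ax": 0, "ay": 0, "az": 0},
    {"tx": 0, "ty": 0, "tz": 0, "ax": 0, "ay": 0, "az": 0},
    {"tx": 0, "ty": 0, "tz": 0, "ax": 0, "ay": 0, "az": 0},
    {"tx": 0, "ty": 0, "tz": 0, "ax": 0, "ay": 0, "az": 0},
    {"tx": 0, "ty": 0, "tz": 0, "ax": 0, "ay": 0, "az": 0}
  ],
  "hand": -1,
  "force": 40
}}

```text
clock: 10.3
ee_pos: [0.6068, -0.2554, 0.1768]
eef_rot: [100.4, 89.7, 6.6]
wrist_force: [0.6, 0.3, 1.0]
width: 0.124
```

Run:
```python
from h import *;from workcell import arm
plan(arm,[.607,-.2555,.175],-4.2)
ci=arm.camera_info("wrist");p,d=arm.snapshot("wrist");cv2.imwrite("pics/w10.png",p[:,:,::-1]);np.savez("pics/w10.npz",p=p,d=d,**ci)
```

```text
t=10.30 pos [ 0.6068 -0.2554  0.1768] jaw -3.84 j7 32.5 F [0.6 0.3 1. ] w 0.124
tool shift cm [0.18 0.02 0.01]
turn rotvec [ 0.006 -0.001 -0.005]
turn rotvec [-3.135e+00  8.000e-03 -2.000e-03]
turn rotvec [-3.135e+00  8.000e-03 -2.000e-03]
```

View pics/w10.png

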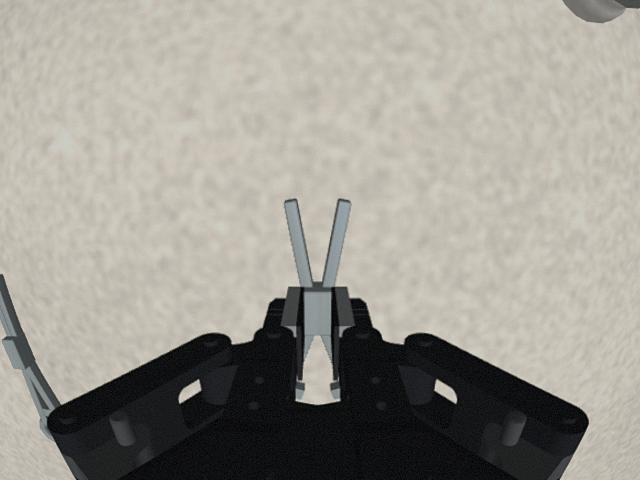

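The hemostat's joint is between the pads (opening 10.5 mm). I lift it and look again.

Request:
{"name": "jog_arm", "arguments": {
  "targets": [
    {"tx": -0.8, "ty": 0, "tz": 0, "ax": 0, "ay": 0, "az": 0},
    {"tx": -1.5, "ty": 0, "tz": 0, "ax": 0, "ay": 0, "az": 0},
    {"tx": -2.5, "ty": 0, "tz": 0, "ax": 0, "ay": 0, "az": 0},
    {"tx": -3, "ty": 0, "tz": 0, "ax": 0, "ay": 0, "az": 0},
    {"tx": -3, "ty": 0, "tz": 0, "ax": 0, "ay": 0, "az": 0},
    {"tx": -3, "ty": 0, "tz": 0, "ax": 0, "ay": 0, "az": 0},
    {"tx": -2.5, "ty": 0, "tz": 0, "ax": 0, "ay": 0, "az": 0},
    {"tx": -1, "ty": 0, "tz": 0, "ax": 0, "ay": 0, "az": 0},
    {"tx": 0, "ty": 0, "tz": 0, "ax": 0, "ay": 0, "az": 0}
  ],
  "force": 60
}}

```text
clock: 11.1
ee_pos: [0.6064, -0.2562, 0.3536]
eef_rot: [88.8, 89.3, -5.1]
wrist_force: [0.5, 0.5, -0.3]
width: 0.114
```

Run:
```python
from h import *;from workcell import arm
plan(arm,[.5,.0,.35],38)
ci=arm.camera_info("wrist");p,d=arm.snapshot("wrist");cv2.imwrite("pics/w11.png",p[:,:,::-1]);np.savez("pics/w11.npz",p=p,d=d,**ci)
```

```text
t=11.10 pos [ 0.6064 -0.2562  0.3536] jaw -3.85 j7 28.0 F [ 0.5  0.5 -0.3] w 0.114
tool shift cm [  0.22 -12.34 -24.85]
turn rotvec [-0.73   0.004 -0.011]
turn rotvec [ 2.411 -0.014 -0.006]
turn rotvec [ 2.411 -0.014 -0.006]
```

View pics/w11.png

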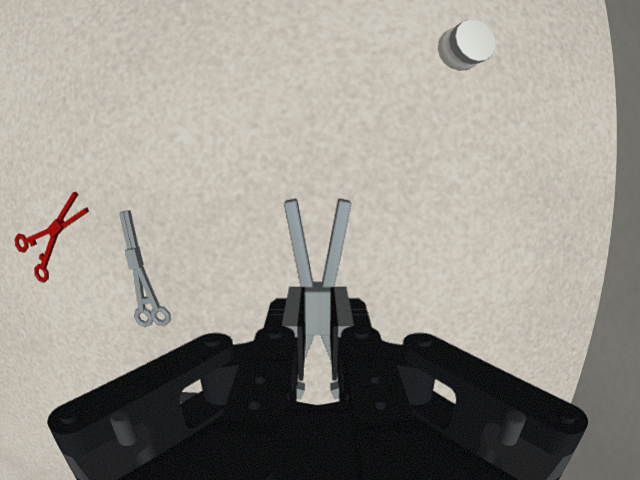

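The hemostat is held level, at the same image positions as before the lift. I turn it to the bay's long axis, then carry it across.

Request:
{"name": "jog_arm", "arguments": {
  "targets": [
    {"tx": 0, "ty": 0, "tz": 0, "ax": -0.05, "ay": 0, "az": 0},
    {"tx": 0, "ty": 0, "tz": 0, "ax": -0.08, "ay": 0, "az": 0},
    {"tx": 0, "ty": 0, "tz": 0, "ax": -0.09, "ay": 0, "az": 0},
    {"tx": 0, "ty": 0, "tz": 0, "ax": -0.09, "ay": 0, "az": 0},
    {"tx": 0, "ty": 0, "tz": 0, "ax": -0.09, "ay": 0, "az": 0},
    {"tx": 0, "ty": 0, "tz": 0, "ax": -0.09, "ay": 0, "az": 0},
    {"tx": 0, "ty": 0, "tz": 0, "ax": -0.09, "ay": 0, "az": 0},
    {"tx": 0, "ty": 0, "tz": 0, "ax": -0.08, "ay": 0, "az": 0},
    {"tx": 0, "ty": 0, "tz": 0, "ax": -0.07, "ay": 0, "az": 0},
    {"tx": 0, "ty": 0, "tz": 0, "ax": 0, "ay": 0, "az": 0}
  ]
}}

```text
clock: 11.98
ee_pos: [0.6053, -0.255, 0.3468]
eef_rot: [118.1, 89.9, 66.2]
wrist_force: [-0.1, 0.0, -1.0]
width: 0.117
```

Request:
{"name": "jog_arm", "arguments": {
  "targets": [
    {"tx": 0, "ty": 0.5, "tz": -1.2, "ax": 0, "ay": 0, "az": 0},
    {"tx": 0, "ty": 1, "tz": -2.5, "ax": 0, "ay": 0, "az": 0},
    {"tx": 0, "ty": 1.3, "tz": -3.2, "ax": 0, "ay": 0, "az": 0},
    {"tx": 0, "ty": 1.3, "tz": -3.2, "ax": 0, "ay": 0, "az": 0},
    {"tx": 0, "ty": 1.3, "tz": -3.2, "ax": 0, "ay": 0, "az": 0},
    {"tx": 0, "ty": 1.3, "tz": -3.2, "ax": 0, "ay": 0, "az": 0},
    {"tx": 0, "ty": 1.3, "tz": -3.2, "ax": 0, "ay": 0, "az": 0},
    {"tx": 0, "ty": 1.3, "tz": -3.2, "ax": 0, "ay": 0, "az": 0},
    {"tx": 0, "ty": 1.3, "tz": -3.2, "ax": 0, "ay": 0, "az": 0},
    {"tx": 0, "ty": 1.3, "tz": -3.2, "ax": 0, "ay": 0, "az": 0},
    {"tx": 0, "ty": 1, "tz": -2.5, "ax": 0, "ay": 0, "az": 0},
    {"tx": 0, "ty": 0.6, "tz": -1.5, "ax": 0, "ay": 0, "az": 0}
  ]
}}

```text
clock: 12.98
ee_pos: [0.505, 0.0947, 0.3483]
eef_rot: [87.9, 89.8, 36.1]
wrist_force: [-0.2, 0.1, -0.1]
width: 0.12
```

Request:
{"name": "jog_arm", "arguments": {
  "targets": [
    {"tx": 0, "ty": 0, "tz": 0, "ax": 0, "ay": 0, "az": 0},
    {"tx": 0, "ty": 0, "tz": 0, "ax": 0, "ay": 0, "az": 0}
  ]
}}

```text
clock: 13.15
ee_pos: [0.5063, 0.0916, 0.3485]
eef_rot: [57.1, 89.8, 5.2]
wrist_force: [-0.2, 0.4, -0.2]
width: 0.12
```

Run:
```python
from h import *;from workcell import arm
plan(arm,[.508,.0901,.2095],37.9)
ci=arm.camera_info("wrist");p,d=arm.snapshot("wrist");cv2.imwrite("pics/w12.png",p[:,:,::-1]);np.savez("pics/w12.npz",p=p,d=d,**ci)
```

```text
t=13.15 pos [0.5063 0.0916 0.3485] jaw 38.11 j7 26.1 F [-0.2  0.4 -0.2] w 0.12
tool shift cm [13.9   0.    0.19]
turn rotvec [ 0.004  0.002 -0.003]
turn rotvec [-3.138e+00  5.000e-03  3.000e-03]
turn rotvec [-3.138e+00  5.000e-03  3.000e-03]
```

View pics/w12.png

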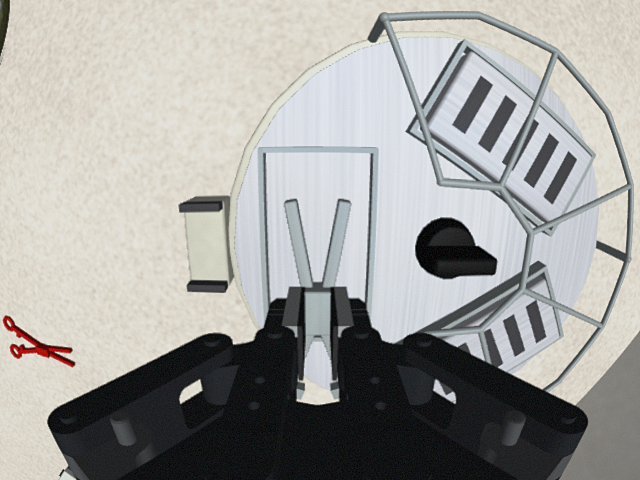

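The view shows the hemostat centred between the tray's side walls (x≈265 and 375) and parallel to them. I lower it.

Request:
{"name": "jog_arm", "arguments": {
  "targets": [
    {"tx": 1.5, "ty": 0, "tz": 0.19, "ax": 0.004, "ay": 0, "az": 0},
    {"tx": 2.5, "ty": 0, "tz": 0, "ax": 0, "ay": 0, "az": 0},
    {"tx": 2.5, "ty": 0, "tz": 0, "ax": 0, "ay": 0, "az": 0},
    {"tx": 2.5, "ty": 0, "tz": 0, "ax": 0, "ay": 0, "az": 0},
    {"tx": 1.5, "ty": 0, "tz": 0, "ax": 0, "ay": 0, "az": 0},
    {"tx": 1, "ty": 0, "tz": 0, "ax": 0, "ay": 0, "az": 0},
    {"tx": 0, "ty": 0, "tz": 0, "ax": 0, "ay": 0, "az": 0},
    {"tx": 0, "ty": 0, "tz": 0, "ax": 0, "ay": 0, "az": 0}
  ]
}}

```text
clock: 13.87
ee_pos: [0.5093, 0.0878, 0.2342]
eef_rot: [53.4, 89.7, 1.1]
wrist_force: [-0.0, 0.5, -0.6]
width: 0.12
```

Run:
```python
from h import *;from workcell import arm
plan(arm,[.508,.0901,.2095],37.9)
ci=arm.camera_info("wrist");p,d=arm.snapshot("wrist");cv2.imwrite("pics/w13.png",p[:,:,::-1]);np.savez("pics/w13.npz",p=p,d=d,**ci)
p,d=arm.snapshot("side");cv2.imwrite("pics/s13.png",cv2.resize(p[100:270,220:420,::-1],None,fx=3.5,fy=3.5))
```

```text
t=13.87 pos [0.5093 0.0878 0.2342] jaw 37.66 j7 28.7 F [-0.   0.5 -0.6] w 0.12
tool shift cm [ 2.47  0.03 -0.26]
turn rotvec [-0.004  0.003 -0.004]
turn rotvec [ 3.137 -0.006 -0.004]
turn rotvec [ 3.137 -0.006 -0.004]
```

View pics/w13.png

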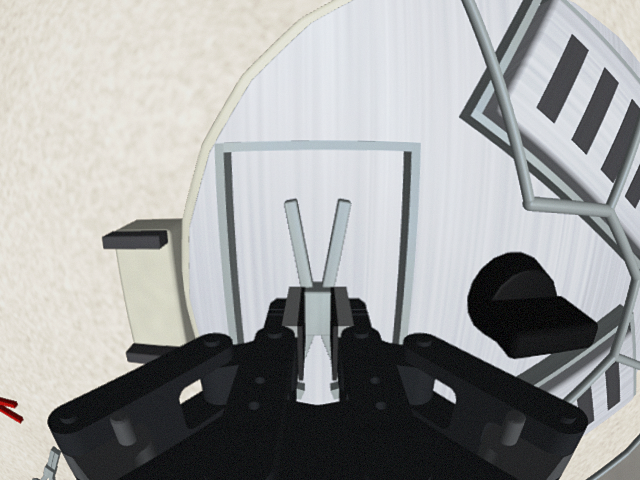

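View pics/s13.png

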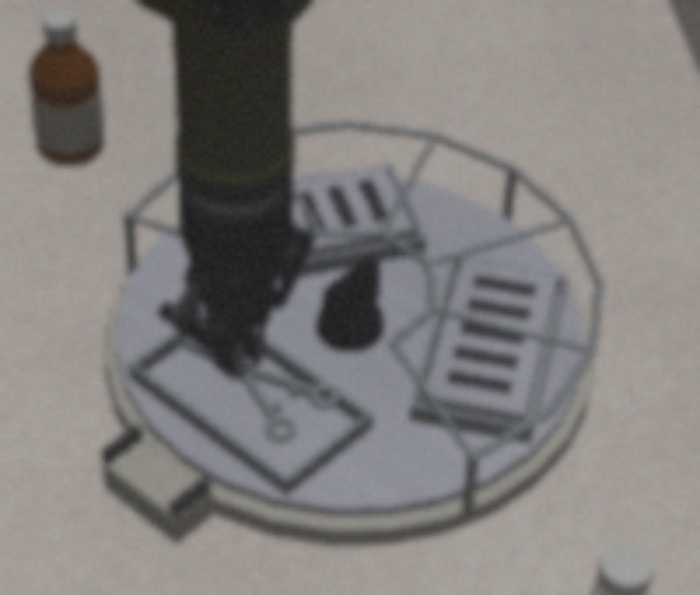

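The wrist view shows the jaws inside the tray, with wall tops at x≈224 and 411. The side view agrees, with the rings over the bay. I lower the last 25 mm gently.

Request:
{"name": "jog_arm", "arguments": {
  "targets": [
    {"tx": 0.8, "ty": 0, "tz": -0.2, "ax": 0, "ay": 0, "az": 0},
    {"tx": 0.8, "ty": 0, "tz": 0, "ax": 0, "ay": 0, "az": 0},
    {"tx": 0.4, "ty": 0, "tz": 0, "ax": 0, "ay": 0, "az": 0},
    {"tx": 0.2, "ty": 0, "tz": 0, "ax": 0, "ay": 0, "az": 0},
    {"tx": 0.1, "ty": 0, "tz": 0, "ax": 0, "ay": 0, "az": 0},
    {"tx": 0, "ty": 0, "tz": 0, "ax": 0, "ay": 0, "az": 0},
    {"tx": 0, "ty": 0, "tz": 0, "ax": 0, "ay": 0, "az": 0}
  ]
}}

```text
clock: 14.55
ee_pos: [0.5081, 0.0903, 0.2113]
eef_rot: [59.9, 89.7, 7.7]
wrist_force: [-0.3, 0.1, -1.0]
width: 0.118
```

Run:
```python
from h import *;from workcell import arm
plan(arm,[.508,.0901,.2088],37.9)
ci=arm.camera_info("wrist");p,d=arm.snapshot("wrist");cv2.imwrite("pics/w14.png",p[:,:,::-1])
```

```text
t=14.55 pos [0.5081 0.0903 0.2113] jaw 37.76 j7 29.1 F [-0.3  0.1 -1. ] w 0.118
tool shift cm [ 0.25 -0.02  0.01]
turn rotvec [-0.002  0.003 -0.005]
turn rotvec [ 3.139 -0.007 -0.004]
turn rotvec [ 3.139 -0.007 -0.004]
```

View pics/w14.png

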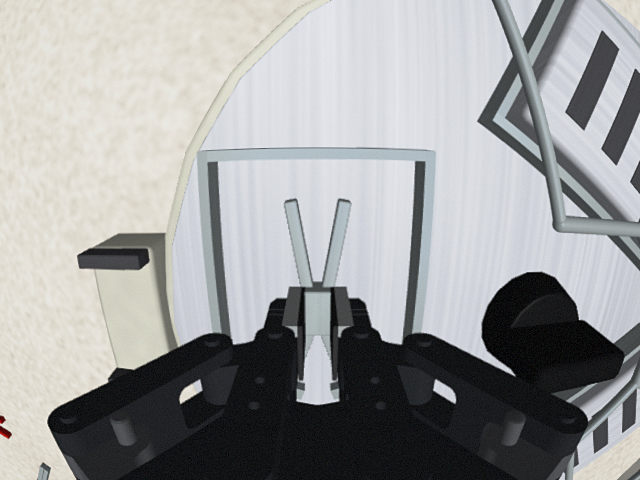

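No contact yet (force about 1 N). I step down 1 mm at a time until the floor pushes back.

Request:
{"name": "jog_arm", "arguments": {
  "targets": [
    {"tx": 0.1, "ty": 0, "tz": 0, "ax": 0, "ay": 0, "az": 0},
    {"tx": 0.1, "ty": 0, "tz": 0, "ax": 0, "ay": 0, "az": 0},
    {"tx": 0, "ty": 0, "tz": 0, "ax": 0, "ay": 0, "az": 0},
    {"tx": 0, "ty": 0, "tz": 0, "ax": 0, "ay": 0, "az": 0}
  ]
}}

```text
clock: 14.93
ee_pos: [0.5079, 0.0902, 0.2092]
eef_rot: [60.2, 89.7, 7.9]
wrist_force: [0.1, 0.2, -0.5]
width: 0.116
```

Request:
{"name": "jog_arm", "arguments": {
  "targets": [
    {"tx": 0.1, "ty": 0, "tz": 0, "ax": 0, "ay": 0, "az": 0},
    {"tx": 0, "ty": 0, "tz": 0, "ax": 0, "ay": 0, "az": 0},
    {"tx": 0, "ty": 0, "tz": 0, "ax": 0, "ay": 0, "az": 0}
  ]
}}

```text
clock: 15.18
ee_pos: [0.5081, 0.0902, 0.2088]
eef_rot: [62.3, 89.7, 10.1]
wrist_force: [-2.0, -0.6, 4.9]
width: 0.12
```

Contact: 4.9 N upward at TCP z 0.2088, exactly as predicted for the bay floor. I release and rise.

Request:
{"name": "jog_arm", "arguments": {
  "targets": [
    {"tx": 0, "ty": 0, "tz": 0, "ax": 0, "ay": 0, "az": 0},
    {"tx": 0, "ty": 0, "tz": 0, "ax": 0, "ay": 0, "az": 0},
    {"tx": 0, "ty": 0, "tz": 0, "ax": 0, "ay": 0, "az": 0},
    {"tx": 0, "ty": 0, "tz": 0, "ax": 0, "ay": 0, "az": 0},
    {"tx": 0, "ty": 0, "tz": 0, "ax": 0, "ay": 0, "az": 0}
  ],
  "hand": -0.35
}}

```text
clock: 15.6
ee_pos: [0.5079, 0.0903, 0.208]
eef_rot: [59.0, 89.7, 6.8]
wrist_force: [0.0, 0.7, -0.0]
width: 0.322
```

Request:
{"name": "jog_arm", "arguments": {
  "targets": [
    {"tx": -0.5, "ty": 0, "tz": 0, "ax": 0, "ay": 0, "az": 0},
    {"tx": -1, "ty": 0, "tz": 0, "ax": 0, "ay": 0, "az": 0},
    {"tx": -2, "ty": 0, "tz": 0, "ax": 0, "ay": 0, "az": 0},
    {"tx": -3, "ty": 0, "tz": 0, "ax": 0, "ay": 0, "az": 0},
    {"tx": -3, "ty": 0, "tz": 0, "ax": 0, "ay": 0, "az": 0},
    {"tx": -3, "ty": 0, "tz": 0, "ax": 0, "ay": 0, "az": 0},
    {"tx": -3, "ty": 0, "tz": 0, "ax": 0, "ay": 0, "az": 0},
    {"tx": 0, "ty": 0, "tz": 3, "ax": 0, "ay": 0, "az": 0},
    {"tx": 0, "ty": 0, "tz": 3, "ax": 0, "ay": 0, "az": 0},
    {"tx": 0, "ty": 0, "tz": 3, "ax": 0, "ay": 0, "az": 0},
    {"tx": 0, "ty": 0, "tz": 0, "ax": 0, "ay": 0, "az": 0},
    {"tx": 0, "ty": 0, "tz": 0, "ax": 0, "ay": 0, "az": 0}
  ]
}}

```text
clock: 16.6
ee_pos: [0.5628, 0.017, 0.3644]
eef_rot: [52.7, 89.7, 0.2]
wrist_force: [-0.4, 1.0, -0.4]
width: 0.325
```

Run:
```python
from h import *;from workcell import arm
plan(arm,[.508,.0901,.2088],37.9)
ci=arm.camera_info("wrist");p,d=arm.snapshot("wrist");cv2.imwrite("pics/w15.png",p[:,:,::-1]);np.savez("pics/w15.npz",p=p,d=d,**ci)
p,d=arm.snapshot("side");cv2.imwrite("pics/s15.png",p[:,:,::-1])
```

```text
t=16.60 pos [0.5628 0.017  0.3644] jaw 37.53 j7 36.4 F [-0.4  1.  -0.4] w 0.325
tool shift cm [15.52  0.04 -9.19]
turn rotvec [-0.006  0.004 -0.005]
turn rotvec [ 3.135 -0.007 -0.006]
turn rotvec [ 3.135 -0.007 -0.006]
```

View pics/w15.png

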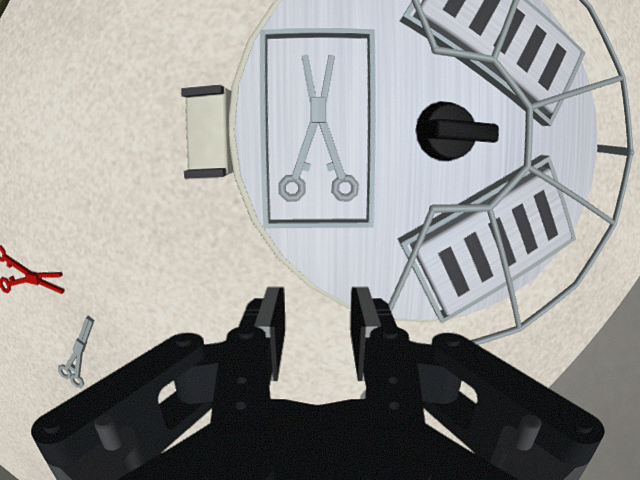

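View pics/s15.png

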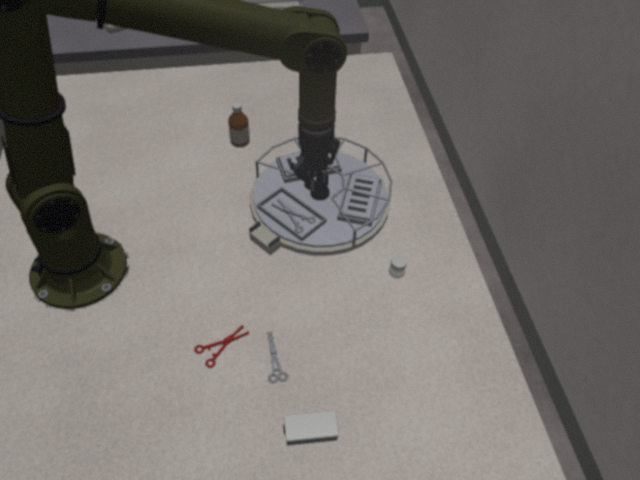

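The hemostat lies flat in the tray (joint (318,108), rings (292,188) and (345,188)), and the bystanders are unmoved in the side view. One last check of the angle.

Run:
```python
from h import *
f=np.load("pics/w15.npz");ci={k:f[k] for k in("intrinsics","rvec","tvec")}
an=lambda v:np.degrees(np.arctan2(v[1],v[0])).round(2)
q=plane(ci,[[261.5,31],[374.5,30],[372.5,226],[263.5,226.5]],.047,True)[:,:2]
g=plane(ci,[[181.5,87.5],[223,86.5],[226,177],[185,178]],.042,True)[:,:2]
A=np.array([.6,.1432])
print(q.mean(0),"long",an(q[0]-q[3]),an(q[1]-q[2]),"bay dir",an(q.mean(0)-A),"gate",an(g.mean(0)-A),g.mean(0),"bay->gate",an(g.mean(0)-q.mean(0)))
h=plane(ci,[[318,109],[292,188],[345,188],[305.5,56],[330.5,56]],.037,True);print(h.round(4),"depth joint",f["d"][109,318],f["d"][109,350])
```

```text
[0.51735164 0.07841567] long 127.51 127.59 bay dir -141.91 gate -141.8 [0.44550214 0.0216413 ] bay->gate -141.68
[[0.5085 0.0899 0.037 ]
 [0.5305 0.0271 0.037 ]
 [0.5643 0.053  0.037 ]
 [0.4743 0.1183 0.037 ]
 [0.4898 0.1303 0.037 ]] depth joint 0.27180958 0.2828953
```

The bay is still within about 0.2° of the gate, and the joint stands 11 mm above the floor, so the hemostat is lying flat. Handing in.

```bash
python3 -c "
from workcell import arm
print(arm.get_obs()['clock'],arm.sign_off())"
```

```text
the job is handed in; nothing more can be done
16.7 None
```

I turned the knob about 59° clockwise to bring the free bay to the gate. Then I picked up the grey open hemostat by its box joint, set it on the bay floor (contact felt at 4.9 N) and let go. I handed the job in at 16.7 s with the gripper clear of everything.

**Last checks:**
- **Bay at gate:** the last wrist picture puts the bay at −141.9° and the gate at −141.8°. The other estimates from the wrist views differ by at most about 0.5°.
- **Hemostat flat:** it lies inside the tray walls, centred to about 1 mm, and its joint stands about 11 mm above the floor (12 mm nominal).
- **Bystanders:** the shut and red hemostats, bottle, pot and slide box look unmoved in the side view; I judged this by eye.
- **Disagreements:** the first top-view estimate of the carousel axis was 3–8 mm off the wrist-camera value. I used the wrist value, which the disc and bar agreed on. The first two move calls were refused because their rows lacked some of the six keys, and nothing moved.

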